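Recover filter modules in a radio van and latch the locker

ROBOT

A 6-joint arm with a two-finger parallel gripper is mounted at the origin on the work surface. World frame = base frame: x ahead of the robot, y to its left, z up, the work surface at z = 0. Lengths are in m, angles in rad, forces in N, time in s.
With the tool pointing down it reaches from about 0.275 to 0.85 m from the base axis. Payload 19 kg.
Tool frame: the origin (TCP) lies at the centre of the arm's flange, where the gripper is bolted on; the fingertips stand 173 mm ahead of it and the grasp point (between the pads) lies 155 mm ahead of it (manip.grip_depth is the distance from the TCP to the grasp point, in m); z points along the fingers, y is the line along which they close (so a half turn about z gives the same grasp; the last joint's range is limited). The gripper opens to 85 mm and grips with 20 to 120 N. Pads are 22 mm wide; open, the fingers measure 114 mm over their backs; the gripper's body (76 mm by 85 mm) begins 54 mm behind the grasp point. The pads swing forward as they close: fully open they stand 13 mm farther back than shut.
Start: joints at [1.17, 0.15, 1.437, -0, 1.554, -0.134], TCP at [0.152, 0.555, 0.405] pointing down, gripper open.
Joint ranges: [-2.8, 2.8], [-0.68, 2.1], [0.12, 2.68], [-1.39, 4.53], [0.16, 2.79], [-2.81, 2.81]. Speed limits (rad/s): [1.89, 1.89, 2.22, 3.01, 3.01, 3.01].

INTERFACE

Orientations are given as [roll, pitch, yaw] about the fixed x, y, z axes, in that order (R = Rz(yaw) Ry(pitch) Rx(roll)).
In Python, from rig import manip gives the robot as it stands.
- The arm moves only by the tool jog_arm, never from a script. Its argument "deltas" is a list of rows, each an object with "hand": the finger opening in m, from 0 to 0.0854; "delta_pos": the shift along the tool's x, y, z in m, a list of three; "rotation": the turn, a rotation vector about the tool's x, y, z in degrees, a list of three. In form: [{"hand": hand, "delta_pos": [dx, dy, dz], "rotation": [ax, ay, az]}, ...]. A call has 1 to 8 rows; each row is the pose to reach, as a shift and turn from the pose commanded when the call began, along the tool's axes at that moment; what a row does not reach only later rows make up. A row lasts 1/12 s, in which the tool goes at most 41.7 mm and 7.16 degrees, less where a joint would pass 70% of its speed; a pose out of reach is approached as far as the arm can. A call with a gripper value outside its range is refused whole. The fingers move at their own pace and stop on an object; "grip_force" is the grip in N (left out, the last holds). Time passes only in rows, so rows that repeat a pose let the fingers close. It gives the time, the measured TCP pose, the force, the opening and the grip force at its end, in the units of the state.
- manip.get_obs(): the state, without advancing time (a new reading comes with each control period).
- manip.get_image(name): name is "side" or "top" or "wrist"; returns a dict with "img" (480x640x3 uint8, blue, green, red), "K" (3x3 intrinsics, pixels), "position" and "orientation" of the camera in the world. Camera axes: x right, y down, z forward; pixel columns grow to the right and rows downward; lengths in m; the calibration is good to about 2 mm. A picture is of the moment at which its call begins. There is no depth.
- manip.job_done(): hands the job in; it is judged then, once.
Trained networks look in the newest picture that a camera, given by its name, has taken for a name from the list of things; names that differ only in an ending like _2 or _b are one class to them, and where a whole thing is asked for, a point or a joint stands for the part that bears it (a point fixed in the world has none). Each returns a list of dicts, best first, with "score" (0 to 1); they miss things now and then, are a little off and sometimes report something else, mostly with a low value. They report only what shows in the picture. A call takes as long as a camera call. They do not tell look-alikes from the thing itself.
- manip.search_frame(label, camera): "box" ([centre column, centre row, width, height] in pixels, round what is visible of it).
The state is a dict: "time_s": time; "joints": joint angles; "joint_velocities": joint speeds; "tau": joint torques, N m; "tool_pos": TCP position; "tool_rot": TCP orientation; "contact_force": force on the tool from outside, world axes, zero at the start; "ft_torque": the same for the moment, N m; "opening": opening from 0.0 (shut) to 1.0 (fully open); "gripper_force": force on a finger pad.
Only numpy, scipy, OpenCV 4.12 (cv2) and the standard library are available. Lean on these libraries where they do the work, as an engineer would, in place of code of your own. Each camera call takes 0.05 s, during which the arm holds its last target. There are 200 camera calls.

TASK

The filter modules have slid under the wire rack: use the draw hook to drag every one of them out from under it (do not touch them with the robot itself while they are still under there), then lay them flat on the floor of the blue locker, side by side and not on top of one another, and only after that push the locker's gate shut until it clicks home on its catch. Put the hook back upright on its black mat, handle end towards the robot as it was, and leave the bottle, multimeter and microphone alone.

Things in the scene. Friction and masses are not known exactly. Their poses are not given: they have to be found in the camera images.
- rack: Fixed open wire rack on the bench: thin steel bars form a see-through deck 155 mm high (148 mm clear below), 220 mm deep (x) by 430 mm wide (y), on four thin corner legs at its very corners; all sides open. Origin on the bench under the deck centre; x points away from the robot, the front edge is at x = -110 mm in its frame. Turned up to 0.08 rad.
- mod_red_c (a point): Centre (18 mm above its underside) of the plug-in filter module with a red lid: a loose aluminium box 60 (x) by 44 (y) by 36 (z) mm, 110 to 230 g, upper part red, flat brass disc on top. Starts flat on the bench under the rack, centre 40 to 70 mm behind its front edge, any yaw. Three or all four of the four modules are present; an absent one reads None.
- mod_green_c (a point): Centre (18 mm above its underside) of the plug-in filter module with a green lid: a loose aluminium box 60 (x) by 44 (y) by 36 (z) mm, 110 to 230 g, upper part green, flat brass disc on top. Starts flat on the bench under the rack, centre 40 to 70 mm behind its front edge, any yaw. Three or all four of the four modules are present; an absent one reads None.
- mod_yellow_c (a point): Centre (18 mm above its underside) of the plug-in filter module with a yellow lid: a loose aluminium box 60 (x) by 44 (y) by 36 (z) mm, 110 to 230 g, upper part yellow, flat brass disc on top. Starts flat on the bench under the rack, centre 40 to 70 mm behind its front edge, any yaw. Three or all four of the four modules are present; an absent one reads None.
- mod_blue_c (a point): Centre (18 mm above its underside) of the plug-in filter module with a blue lid: a loose aluminium box 60 (x) by 44 (y) by 36 (z) mm, 110 to 230 g, upper part blue, flat brass disc on top. Starts flat on the bench under the rack, centre 40 to 70 mm behind its front edge, any yaw. Three or all four of the four modules are present; an absent one reads None.
- hook_grip (a point): Centre of the orange handle (90 x, 26 y, 50 z mm; centre 25 mm above its underside) of the loose hoe-shaped draw hook, 280 g. A 12 mm square bar, underside 43 mm up, runs along +x to an upright steel blade (5 mm thick, 70 wide, 55 high, down to the level of the handle underside) 220 mm from this point. It rests upright on handle and blade, at first on its mat, blade away from the robot.
- hook_blade (a point): Centre of the face of the hook's blade that looks back at the handle: 217.5 mm in +x of the handle's centre and 27.5 mm above the tool's underside.
- mat_handle (a point): Point on the fixed black rubber mat (360 by 130 mm, 2 mm thick), the hook's parking place: the middle of the handle belongs over it. It lies on the mat's centre line, 100 mm from its centre towards the robot. Its x runs along the mat away from the robot, as the hook's x should.
- locker: Fixed blue open-topped stowage locker, 150 (x) by 310 (y) by 70 (z) mm, grey-lined floor 6 mm up, walls 6 mm thick on three sides; the fourth side, at -x (towards the robot), is closed by the white gate. Origin on the bench under its centre. Clear inside about 140 by 298 mm.
- gate (a joint): Gate angle, rad: 0 shut on its catch, growing as the free end swings out to the robot (stop at 1.3); starts 0.3 to 0.65. White panel 8 mm thick, 300 long, spanning 6 to 70 mm above the bench, upright hinge at the locker front corner on its -y side. Let go at less than 0.3 a light spring eases it open to about 0.3; within the last 0.05 a ball catch (about 10 N push) snaps over and holds it at 0.
- gate_hinge (a point): Point on the gate's hinge axis, 38 mm above the bench, with the gate's own axes: y along the gate from hinge to free end, x through the gate towards the locker's inside (-x is the outer face), z up.
- gate_push (a point): Point just off the gate's outer face, 200 mm from the hinge, 38 mm above the bench: a good place to push it. Same axes as the gate.
- bottle_c (a point): Centre of a brown glass bottle, 62 mm across and 210 mm tall, standing at the back of the bench (100 mm above its underside). Leave alone.
- meter_c (a point): Centre of an orange multimeter lying on the bench, 180 by 88 by 40 mm. Leave alone.
- mic_c (a point): Point 60 mm up the stem of a desk microphone, foot 80 mm across, 135 mm tall overall. Leave alone.
Mind the look-alikes: they are no part of the job. What is shaped like the part that bears mod_red_c but pink or purple is not meant.

How it is judged:
On the way, in this order (a step that is already met when the one before it is completed fails the run):
1. the draw hook is picked up (height (world z) of hook_grip above 0.05 m), for 0.2 s.
2. every module present has been brought clear of the rack (in front of its front edge or over beside it) ((x of mod_red_c in the frame of rack below -0.13 m or y of mod_red_c in the frame of rack above 0.24 m) and (x of mod_green_c in the frame of rack below -0.13 m or y of mod_green_c in the frame of rack above 0.24 m) and (x of mod_yellow_c in the frame of rack below -0.13 m or y of mod_yellow_c in the frame of rack above 0.24 m) and (x of mod_blue_c in the frame of rack below -0.13 m or y of mod_blue_c in the frame of rack above 0.24 m)), for 0.2 s.
3. every module present lies in the locker (x of mod_red_c in the frame of locker between -0.075 and 0.07 m and y of mod_red_c in the frame of locker between -0.15 and 0.15 m and z of each of mod_red_c, mod_green_c, mod_yellow_c, mod_blue_c in the frame of locker below 0.048 m and x of mod_green_c in the frame of locker between -0.075 and 0.07 m and y of mod_green_c in the frame of locker between -0.15 and 0.15 m and x of mod_yellow_c in the frame of locker between -0.075 and 0.07 m and y of mod_yellow_c in the frame of locker between -0.15 and 0.15 m and x of mod_blue_c in the frame of locker between -0.075 and 0.07 m and y of mod_blue_c in the frame of locker between -0.15 and 0.15 m), for 0.2 s.
4. the gate is shut on its catch (value of joint gate below 0.02 rad), for 0.3 s.
At the end, for the whole second after the job is handed in: Every module present lies flat (within 0.2 rad, either way up), at rest and unstacked on the locker floor; the gate reads under 0.02 rad; the hook stands upright on its mat, handle centre within 50 mm of its point, blade pointing away from the robot along the mat within 0.3 rad (all of step 3 and linear speed of each of mod_red, mod_green, mod_yellow, mod_blue below 0.03 m/s and (angle between mod_red_c's own z axis and vertical below 0.2 rad or angle between mod_red_c's own z axis and vertical above 2.94 rad) and (angle between mod_green_c's own z axis and vertical below 0.2 rad or angle between mod_green_c's own z axis and vertical above 2.94 rad) and (angle between mod_yellow_c's own z axis and vertical below 0.2 rad or angle between mod_yellow_c's own z axis and vertical above 2.94 rad) and (angle between mod_blue_c's own z axis and vertical below 0.2 rad or angle between mod_blue_c's own z axis and vertical above 2.94 rad) and value of joint gate below 0.02 rad and horizontal distance between hook_grip and mat_handle below 0.05 m and horizontal distance between hook_blade and mat_handle above 0.18 m and angle between hook_grip's own z axis and vertical below 0.1 rad and height (world z) of hook_grip below 0.035 m and angle between the x axis of hook_grip and the x axis of mat_handle, either way round below 0.3 rad and x of hook_blade in the frame of mat_handle above 0.1 m); the robot touches nothing.
It fails at once if the robot itself touches a module whose centre is still under the rack ((contact force between any of the fingers, the arm and mod_red above 0.5 N and x of mod_red_c in the frame of rack between -0.1 and 0.13 m and y of mod_red_c in the frame of rack between -0.215 and 0.215 m and height (world z) of mod_red_c below 0.14 m) or (contact force between any of the fingers, the arm and mod_green above 0.5 N and x of mod_green_c in the frame of rack between -0.1 and 0.13 m and y of mod_green_c in the frame of rack between -0.215 and 0.215 m and height (world z) of mod_green_c below 0.14 m) or (contact force between any of the fingers, the arm and mod_yellow above 0.5 N and x of mod_yellow_c in the frame of rack between -0.1 and 0.13 m and y of mod_yellow_c in the frame of rack between -0.215 and 0.215 m and height (world z) of mod_yellow_c below 0.14 m) or (contact force between any of the fingers, the arm and mod_blue above 0.5 N and x of mod_blue_c in the frame of rack between -0.1 and 0.13 m and y of mod_blue_c in the frame of rack between -0.215 and 0.215 m and height (world z) of mod_blue_c below 0.14 m)).
It fails at once if the bottle, multimeter or microphone is moved by more than 40 mm (distance of any of bottle_c, meter_c, mic_c from where it was at the start of the episode above 0.04 m).
Of mod_red, mod_green, mod_yellow, mod_blue only 3 to 4 are there at a start; the rules pass over those that are not, and their reading is None.
At some moment in a run one of mod_red, mod_green, mod_yellow, mod_blue may be knocked a few centimetres aside while the robot is not near it.
It also fails if it takes over 210 s, if anything falls off the work surface, if the arm or the gripper's body presses on something with over 40 N, if the wrist force passes 120 N, or if a joint passes its speed limit or range.

## Working session

There is one attempt and no reset: what is moved stays moved. The work goes in short steps, Python scripts to look and compute and a tool call to move; the robot and the scene stay as the last step left them, time stands still between calls to the robot, and variables do not carry over. Pictures are saved under pics/ and viewed, at most 14 in all, crops included, and the job is handed in when it is done.

Besides the shell and the picture viewer there is one more tool, called after "Call:" as name(argument=value, ...), one argument or row to a line, values as JSON. jog_arm: Moves the arm, as the interface text tells. Its arguments: {"type":"object","properties":{"deltas":{"type":"array","items":{"type":"object","properties":{"hand":{"type":"number"},"delta_pos":{"type":"array","items":{"type":"number"}},"rotation":{"type":"array","items":{"type":"number"}}}}},"grip_force":{"type":"number"}},"required":["deltas"]}

```bash
mkdir -p pics; ls; python3 - <<'E'
from rig import manip
import cv2
o=manip.get_obs();print(o)
for c in ("top","side"):
    d=manip.get_image(c);cv2.imwrite(f"pics/{c}0.png",d["img"]);print(c,d["K"],d["position"],d["orientation"])
    for l in ["rack","mod_red_c","mod_green_c","mod_yellow_c","mod_blue_c","hook_grip","hook_blade","locker","gate","bottle_c","meter_c","mic_c"]:
        print(l,[( [round(float(x)) for x in r["box"]],round(r["score"],2)) for r in manip.search_frame(l,c)][:3])
E
```

```text
pics
{'time_s': 0.0, 'joints': array([ 1.17001282e+00,  1.50941132e-01,  1.43800012e+00,  1.96733412e-07,
        1.55381656e+00, -1.34008097e-01]), 'joint_velocities': array([-0.00234783,  0.00048998, -0.00134451,  0.00015292,  0.00088966,
        0.00126142]), 'tau': array([-3.16377816e-03, -7.13057899e+01, -5.70868886e+01, -4.93705611e-04,
        9.10877570e-03, -1.28695424e-05]), 'tool_pos': array([0.15158912, 0.55461277, 0.40411629]), 'tool_rot': array([-3.14043797e+00, -1.55868716e-04,  2.87481715e+00]), 'contact_force': array([1.45897017, 0.18943891, 0.51794958]), 'ft_torque': array([ 0.01482357, -0.01247309,  0.04203204]), 'gripper_force': 0.0, 'opening': 1.002335016031493}
top [[503.44463461   0.         321.94424852]
 [  0.         503.44463461 231.15136768]
 [  0.           0.           1.        ]] [ 0.43103081 -0.0851511   1.32446395] [-3.06928936e+00  3.02859916e-03 -1.58758389e+00]
rack [([313, 136, 193, 123], 0.85)]
mod_red_c [([238, 275, 27, 26], 0.92), ([437, 328, 28, 29], 0.89), ([363, 164, 25, 12], 0.85)]
mod_green_c [([266, 167, 26, 22], 0.6)]
mod_yellow_c [([33
[... 464 characters left out ...]
.           1.        ]] [ 0.10731185 -1.04927694  1.10109699] [-2.32950218 -0.00664433 -0.37610727]
rack [([406, 233, 159, 156], 0.74)]
mod_red_c [([267, 379, 32, 27], 0.86), ([400, 276, 24, 25], 0.82), ([263, 227, 23, 23], 0.78)]
mod_green_c [([358, 218, 18, 22], 0.79)]
mod_yellow_c [([388, 254, 22, 24], 0.76)]
mod_blue_c [([375, 236, 25, 26], 0.88), ([257, 173, 125, 75], 0.4)]
hook_grip [([378, 364, 120, 39], 0.58)]
hook_blade [([377, 365, 118, 37], 0.68), ([384, 359, 160, 56], 0.65), ([432, 413, 88, 63], 0.47)]
locker [([256, 174, 130, 71], 0.8)]
gate [([244, 201, 97, 21], 0.82)]
bottle_c [([345, 153, 19, 61], 0.86)]
meter_c [([432, 412, 88, 65], 0.87)]
mic_c [([305, 144, 27, 33], 0.89)]
```

```bash
cat > h.py <<'E'
import numpy as np, cv2
from scipy.spatial.transform import Rotation as R
from rig import manip
def pix2w(d,u,v,z):
    r=R.from_euler('xyz',d["orientation"]).as_matrix()@np.linalg.inv(d["K"])@np.array([u,v,1.]); p=np.array(d["position"])
    return p+r*(z-p[2])/r[2]
def w2pix(d,P):
    c=R.from_euler('xyz',d["orientation"]).as_matrix().T@(np.asarray(P,float)-d["position"]); q=np.array(d["K"])@c
    return q[:2]/q[2]
def topdown(d,x0,x1,y0,y1,z,s):
    "rectified picture of plane z, s px/m: column = (y1-y)*s, row=(x1-x)*s"
    W=np.array([[x0,y0],[x0,y1],[x1,y1],[x1,y0]])
    src=np.float32([w2pix(d,[a,b,z]) for a,b in W]); dst=np.float32([[(y1-b)*s,(x1-a)*s] for a,b in W])
    return cv2.warpPerspective(d["img"],cv2.getPerspectiveTransform(src,dst),(int((y1-y0)*s),int((x1-x0)*s)),flags=cv2.INTER_CUBIC)
E
python3 - <<'E'
from h import *
d=manip.get_image("top")
I=topdown(d,.1,.75,-.5,.45,.036,800)
for k in range(0,20):
    y=-.5+.05*k; 
    if k%2==0: cv2.line(I,(int((.45-y)*800),0),(int((.45-y)*800),6),(0,0,255),1)
cv2.imwrite("pics/td.png",I); print(I.shape)
s=cv2.imread("pics/side0.png"); cv2.imwrite("pics/sidec.png",cv2.resize(s[110:460,160:510],(600,600),interpolation=cv2.INTER_CUBIC))
E
```

```text
(520, 760, 3)
```

View pics/td.png

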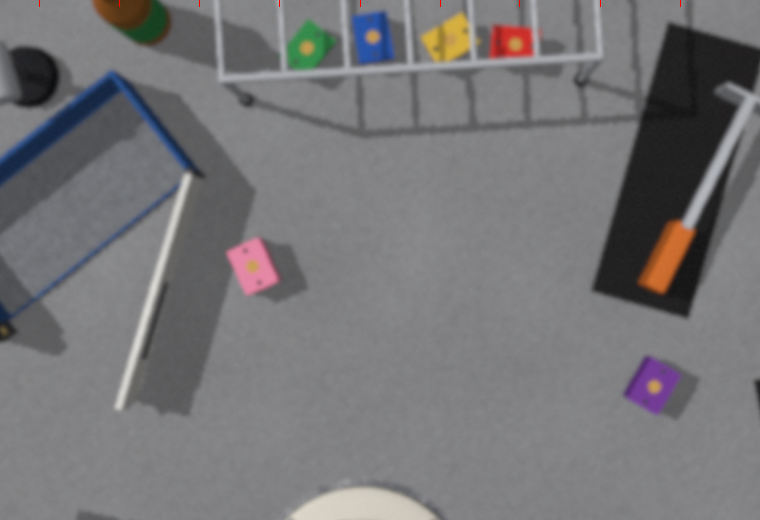

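View pics/sidec.png

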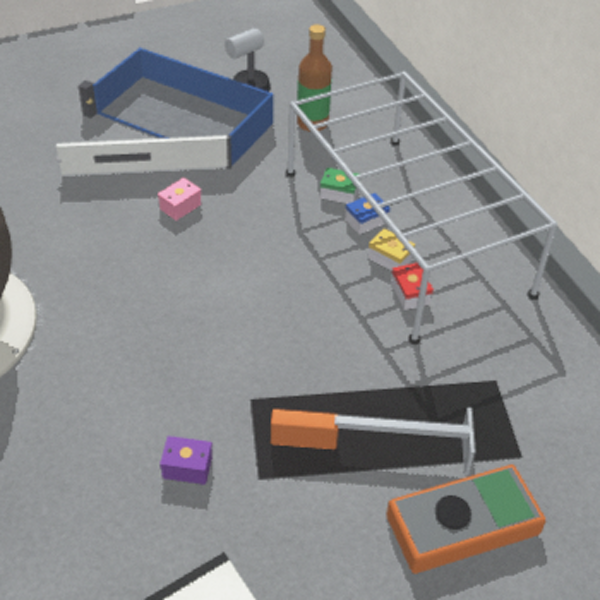

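All four modules are present. In the rectified view at 800 px/m they are at green (307,47), blue (373,37), yellow (447,37) and red (515,43). The hook handle is at (667,257) with its blade near (742,95). The gate is open, and the pink and purple look-alikes are at (252,265) and (653,385).

```bash
cat >> h.py <<'E'
def plan(*wps,start=None):
    "wps: (x,y,z,yaw) TCP targets, tool down; each printed relative to the previous one"
    o=manip.get_obs(); p=np.array(o["tool_pos"]); M=R.from_euler('xyz',o["tool_rot"])
    if start is not None: p=np.array(start[:3]); M=R.from_euler('xyz',[np.pi,0,start[3]])
    for w in wps:
        N=R.from_euler('xyz',[np.pi,0,w[3]]); q=np.array(w[:3])
        dp=M.inv().apply(q-p); rv=(M.inv()*N).as_rotvec(degrees=True)
        print("->",w,"d",np.round(dp,4),"rot",np.round(rv,2),"rows>=",round(max(np.linalg.norm(dp)/.0417,np.linalg.norm(rv)/7.16),1))
        p,M=q,N
E
python3 - <<'E'
from h import *
plan((.42,.1,.40,2.8),(.429,-.380,.36,2.72))
E
```

```text
-> (0.42, 0.1, 0.4, 2.8) d [-0.3788 -0.3678  0.0047] rot [-0.01  0.    4.29] rows>= 12.7
-> (0.429, -0.38, 0.36, 2.72) d [-0.1693 -0.4493  0.04  ] rot [ 0.   -0.    4.58] rows>= 11.6
```

Call:
jog_arm(
  deltas=[
    {"hand": 0.0854,"delta_pos": [-0.19,-0.184,0],"rotation": [0,0,2]},
    {"hand": 0.0854,"delta_pos": [-0.19,-0.184,0],"rotation": [0,0,2]},
    {"hand": 0.0854,"delta_pos": [-0.19,-0.184,0],"rotation": [0,0,2]},
    {"hand": 0.0854,"delta_pos": [-0.19,-0.184,0],"rotation": [0,0,2]},
    {"hand": 0.0854,"delta_pos": [-0.19,-0.184,0],"rotation": [0,0,2]},
    {"hand": 0.0854,"delta_pos": [-0.19,-0.184,0],"rotation": [0,0,2]},
    {"hand": 0.0854,"delta_pos": [-0.19,-0.184,0],"rotation": [0,0,2]},
    {"hand": 0.0854,"delta_pos": [-0.19,-0.184,0],"rotation": [0,0,2]},
  ],
)

```text
time_s: 2.02
tool_pos: [0.2877, 0.3246, 0.405]
tool_rot: [3.141, 0.001, 2.836]
contact_force: [0.0, 0.3, 0.4]
opening: 0.999
gripper_force: 0.0
```

Call:
jog_arm(
  deltas=[
    {"hand": 0.0854,"delta_pos": [-0.19,-0.184,0],"rotation": [0,0,2]},
    {"hand": 0.0854,"delta_pos": [-0.19,-0.184,0],"rotation": [0,0,2]},
    {"hand": 0.0854,"delta_pos": [-0.19,-0.184,0],"rotation": [0,0,2]},
    {"hand": 0.0854,"delta_pos": [-0.19,-0.184,0],"rotation": [0,0,2]},
    {"hand": 0.0854,"delta_pos": [-0.19,-0.184,0],"rotation": [0,0,2]},
    {"hand": 0.0854,"delta_pos": [-0.19,-0.184,0],"rotation": [0,0,2]},
    {"hand": 0.0854,"delta_pos": [-0.19,-0.184,0],"rotation": [0,0,2]},
    {"hand": 0.0854,"delta_pos": [-0.19,-0.184,0],"rotation": [0,0,2]},
  ],
)

```text
time_s: 2.68
tool_pos: [0.4145, 0.0927, 0.4045]
tool_rot: [-3.141, -0.0, 2.801]
contact_force: [-0.6, 1.6, 0.2]
opening: 1.001
gripper_force: 0.0
```

Call:
jog_arm(
  deltas=[
    {"hand": 0.0854,"delta_pos": [-0.085,-0.225,0.02],"rotation": [0,0,2]},
    {"hand": 0.0854,"delta_pos": [-0.085,-0.225,0.02],"rotation": [0,0,2]},
    {"hand": 0.0854,"delta_pos": [-0.085,-0.225,0.02],"rotation": [0,0,2]},
    {"hand": 0.0854,"delta_pos": [-0.085,-0.225,0.02],"rotation": [0,0,2]},
    {"hand": 0.0854,"delta_pos": [-0.085,-0.225,0.02],"rotation": [0,0,2]},
    {"hand": 0.0854,"delta_pos": [-0.085,-0.225,0.02],"rotation": [0,0,2]},
    {"hand": 0.0854,"delta_pos": [-0.085,-0.225,0.02],"rotation": [0,0,2]},
    {"hand": 0.0854,"delta_pos": [-0.085,-0.225,0.02],"rotation": [0,0,2]},
  ],
)

```text
time_s: 3.35
tool_pos: [0.4192, -0.1461, 0.3844]
tool_rot: [3.141, -0.001, 2.768]
contact_force: [-0.9, 0.5, 0.1]
opening: 1.006
gripper_force: 0.0
```

Call:
jog_arm(
  deltas=[
    {"hand": 0.0854,"delta_pos": [-0.085,-0.225,0.02],"rotation": [0,0,2]},
    {"hand": 0.0854,"delta_pos": [-0.085,-0.225,0.02],"rotation": [0,0,2]},
    {"hand": 0.0854,"delta_pos": [-0.085,-0.225,0.02],"rotation": [0,0,2]},
    {"hand": 0.0854,"delta_pos": [-0.085,-0.225,0.02],"rotation": [0,0,2]},
    {"hand": 0.0854,"delta_pos": [-0.085,-0.225,0.02],"rotation": [0,0,2]},
    {"hand": 0.0854,"delta_pos": [-0.085,-0.225,0.02],"rotation": [0,0,2]},
    {"hand": 0.0854,"delta_pos": [-0.085,-0.225,0.02],"rotation": [0,0,2]},
    {"hand": 0.0854,"delta_pos": [-0.085,-0.225,0.02],"rotation": [0,0,2]},
  ],
)

```text
time_s: 4.02
tool_pos: [0.4174, -0.3858, 0.3641]
tool_rot: [3.141, -0.001, 2.735]
contact_force: [0.5, 0.9, -0.4]
opening: 1.003
gripper_force: 0.0
```

```bash
python3 - <<'E'
from h import *
o=manip.get_obs();print(o["tool_pos"],o["tool_rot"],o["time_s"])
d=manip.get_image("wrist")
I=topdown(d,.32,.72,-.58,-.28,.052,1200); cv2.imwrite("pics/w1.png",I)
d=manip.get_image("top")
# handle: orange blob
h=cv2.cvtColor(I,cv2.COLOR_BGR2HSV); m=cv2.inRange(h,(5,130,90),(18,255,255))
n,l,s,c=cv2.connectedComponentsWithStats(m)
for k in range(1,n):
    if s[k,4]>400:
        P=np.column_stack(np.where(l==k))[:,::-1].astype(np.float32); r=cv2.minAreaRect(P); bx=cv2.boxPoints(r)
        print([(round(.72-v/1200,4),round(-.28-u/1200,4)) for u,v in [r[0],*bx]],r[1])
E
```

```text
[ 0.4174255  -0.38575237  0.36414632] [ 3.14077875e+00 -9.93154059e-04  2.73493378e+00] 4.0167
[(0.5193, -0.516), (np.float32(0.4644), np.float32(-0.5012)), (np.float32(0.5756), np.float32(-0.5083)), (np.float32(0.5741), np.float32(-0.5307)), (np.float32(0.463), np.float32(-0.5236))] (26.90787124633789, 133.65126037597656)
[(0.427, -0.3823), (np.float32(0.3907), np.float32(-0.3495)), (np.float32(0.475), np.float32(-0.3917)), (np.float32(0.4633), np.float32(-0.415)), (np.float32(0.379), np.float32(-0.3728))] (31.304948806762695, 113.14503479003906)
```

View pics/w1.png

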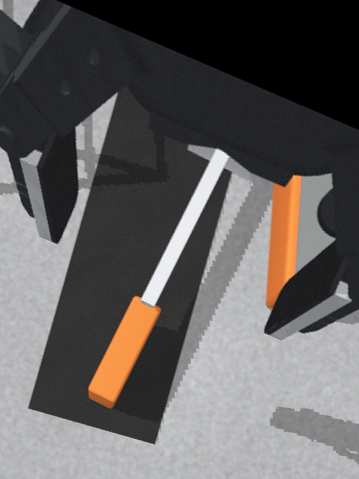

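The wrist view shows the handle top at about (125,350), so x 0.43, y -0.384, with the bar running up to (222,152). That gives a hook yaw of about -0.455.

```bash
python3 - <<'E'
from h import *
plan((.432,-.385,.187,2.687))
E
```

```text
-> (0.432, -0.385, 0.187, 2.687) d [-0.0136  0.0051  0.1779] rot [ 0.02 -0.    2.85] rows>= 4.3
```

Call:
jog_arm(
  deltas=[
    {"hand": 0.0854,"delta_pos": [-0.0135,0.005,0.03],"rotation": [0,0,2.8]},
    {"hand": 0.0854,"delta_pos": [-0.0135,0.005,0.06],"rotation": [0,0,2.8]},
    {"hand": 0.0854,"delta_pos": [-0.0135,0.005,0.09],"rotation": [0,0,2.8]},
    {"hand": 0.0854,"delta_pos": [-0.0135,0.005,0.12],"rotation": [0,0,2.8]},
    {"hand": 0.0854,"delta_pos": [-0.0135,0.005,0.15],"rotation": [0,0,2.8]},
    {"hand": 0.0854,"delta_pos": [-0.0135,0.005,0.17],"rotation": [0,0,2.8]},
    {"hand": 0.0854,"delta_pos": [-0.0135,0.005,0.178],"rotation": [0,0,2.8]},
    {"hand": 0.0854,"delta_pos": [-0.0135,0.005,0.178],"rotation": [0,0,2.8]},
  ],
)

```text
time_s: 4.78
tool_pos: [0.4313, -0.3852, 0.1858]
tool_rot: [3.141, -0.002, 2.688]
contact_force: [-0.6, 0.0, 0.6]
opening: 0.995
gripper_force: 0.0
```

Call:
jog_arm(
  deltas=[
    {"hand": 0.02},
    {"hand": 0.02},
    {"hand": 0.02},
    {"hand": 0.02},
    {"hand": 0.02},
    {"hand": 0.02},
    {"hand": 0.02},
    {"hand": 0.02},
  ],
  grip_force=100,
)

```text
validation failed for argument at $.de...
```

Call:
jog_arm(
  deltas=[
    {"hand": 0.02,"delta_pos": [0,0,0],"rotation": [0,0,0]},
    {"hand": 0.02,"delta_pos": [0,0,0],"rotation": [0,0,0]},
    {"hand": 0.02,"delta_pos": [0,0,0],"rotation": [0,0,0]},
    {"hand": 0.02,"delta_pos": [0,0,0],"rotation": [0,0,0]},
    {"hand": 0.02,"delta_pos": [0,0,0],"rotation": [0,0,0]},
    {"hand": 0.02,"delta_pos": [0,0,0],"rotation": [0,0,0]},
    {"hand": 0.02,"delta_pos": [0,0,0],"rotation": [0,0,0]},
    {"hand": 0.02,"delta_pos": [0,0,0],"rotation": [0,0,0]},
  ],
  grip_force=100,
)

```text
time_s: 5.45
tool_pos: [0.4311, -0.387, 0.1878]
tool_rot: [-3.141, 0.001, 2.686]
contact_force: [-0.4, 2.0, 9.4]
opening: 0.291
gripper_force: 99.3
```

Call:
jog_arm(
  deltas=[
    {"hand": 0.02,"delta_pos": [0,0,-0.01],"rotation": [0,0,0]},
    {"hand": 0.02,"delta_pos": [0,0,-0.03],"rotation": [0,0,0]},
    {"hand": 0.02,"delta_pos": [0,0,-0.05],"rotation": [0,0,0]},
    {"hand": 0.02,"delta_pos": [0,0,-0.07],"rotation": [0,0,0]},
    {"hand": 0.02,"delta_pos": [0,0,-0.07],"rotation": [0,0,0]},
    {"hand": 0.02,"delta_pos": [0,0,-0.07],"rotation": [0,0,0]},
  ],
)

```text
time_s: 5.95
tool_pos: [0.4309, -0.3869, 0.2578]
tool_rot: [-3.141, 0.002, 2.686]
contact_force: [0.6, 0.5, -3.1]
opening: 0.287
gripper_force: 98.2
```

```bash
python3 - <<'E'
from h import *
o=manip.get_obs();print(o["tool_pos"],o["tool_rot"],o["time_s"],o["opening"],o["gripper_force"])
d=manip.get_image("wrist"); cv2.imwrite("pics/w2.png",d["img"])
d=manip.get_image("side"); cv2.imwrite("pics/s2.png",cv2.resize(d["img"][200:450,200:510],None,fx=2,fy=2))
d=manip.get_image("top")
for l in ["mod_red_c","mod_green_c","mod_yellow_c","mod_blue_c"]:
    for r in manip.search_frame(l,"top"): print(l,np.round(pix2w(d,*r["box"][:2],.036),3),round(r["score"],2))
# rack front corners, deck level, from earlier view
print(np.round(pix2w(d,*w2pix(d,[.6525,.1725,.036]),.15),3),np.round(pix2w(d,*w2pix(d,[.67875,-.30,.036]),.15),3))
E
```

```text
[ 0.43094052 -0.38689146  0.25779529] [-3.14070257e+00  1.70296150e-03  2.68620389e+00] 5.95 0.2870814574228654 98.24833273887634
mod_red_c [0.418 0.135 0.036] 0.66
mod_red_c [ 0.694 -0.192  0.036] 0.65
mod_green_c [0.694 0.056 0.036] 0.72
mod_yellow_c [ 0.697 -0.107  0.036] 0.88
mod_blue_c [ 0.703 -0.018  0.036] 0.65
[0.633 0.15  0.15 ] [ 0.657 -0.281  0.15 ]
```

View pics/s2.png

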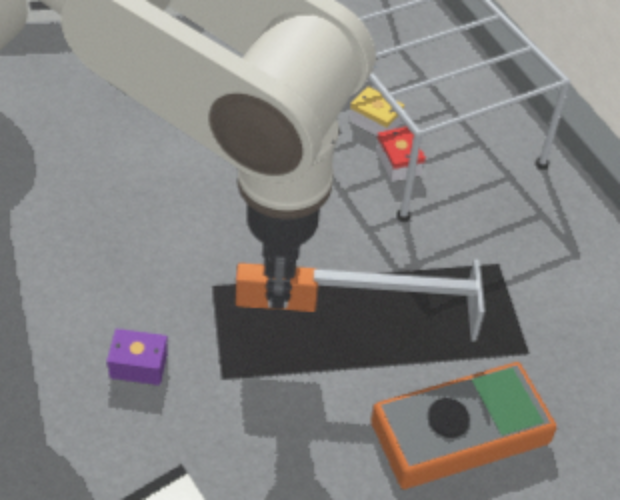

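The hook is held level and centred. Next is the red module: line up in front of the rack, insert over it, lower behind it and pull.

```bash
python3 - <<'E'
from h import *
Y=np.pi+.056
plan((.36,-.212,.245,Y),(.525,-.203,.245,Y),(.525,-.203,.188,Y),(.36,-.212,.188,Y),(.36,-.212,.245,Y),(.36,-.13,.245,Y),(.53,-.1195,.245,Y))
E
```

```text
-> (0.36, -0.212, 0.245, 3.197592653589793) d [0.1405 0.1258 0.0112] rot [  0.04  -0.06 -29.3 ] rows>= 4.5
-> (0.525, -0.203, 0.245, 3.197592653589793) d [-0.1652 -0.0002 -0.    ] rot [0. 0. 0.] rows>= 4.0
-> (0.525, -0.203, 0.188, 3.197592653589793) d [ 0.    -0.     0.057] rot [0. 0. 0.] rows>= 1.4
-> (0.36, -0.212, 0.188, 3.197592653589793) d [0.1652 0.0002 0.    ] rot [0. 0. 0.] rows>= 4.0
-> (0.36, -0.212, 0.245, 3.197592653589793) d [ 0.     0.    -0.057] rot [0. 0. 0.] rows>= 1.4
-> (0.36, -0.13, 0.245, 3.197592653589793) d [-0.0046  0.0819  0.    ] rot [0. 0. 0.] rows>= 2.0
-> (0.53, -0.1195, 0.245, 3.197592653589793) d [-0.1703  0.001   0.    ] rot [0. 0. 0.] rows>= 4.1
```

Call:
jog_arm(
  deltas=[
    {"hand": 0.02,"delta_pos": [0.035,0.03,0.0],"rotation": [0,0,-5]},
    {"hand": 0.02,"delta_pos": [0.07,0.06,0.0],"rotation": [0,0,-11]},
    {"hand": 0.02,"delta_pos": [0.1,0.085,0.01],"rotation": [0,0,-18]},
    {"hand": 0.02,"delta_pos": [0.125,0.11,0.012],"rotation": [0,0,-24]},
    {"hand": 0.02,"delta_pos": [0.14,0.126,0.012],"rotation": [0,0,-29.3]},
    {"hand": 0.02,"delta_pos": [0.14,0.126,0.012],"rotation": [0,0,-29.3]},
    {"hand": 0.02,"delta_pos": [0.14,0.126,0.012],"rotation": [0,0,-29.3]},
    {"hand": 0.02,"delta_pos": [0.14,0.126,0.012],"rotation": [0,0,-29.3]},
  ],
)

```text
time_s: 6.97
tool_pos: [0.3609, -0.2124, 0.245]
tool_rot: [-3.141, 0.0, -3.086]
contact_force: [0.4, -0.7, -1.9]
opening: 0.288
gripper_force: 98.9
```

Call:
jog_arm(
  deltas=[
    {"hand": 0.02,"delta_pos": [-0.03,0,0],"rotation": [0,0,0]},
    {"hand": 0.02,"delta_pos": [-0.06,0,0],"rotation": [0,0,0]},
    {"hand": 0.02,"delta_pos": [-0.09,0,0],"rotation": [0,0,0]},
    {"hand": 0.02,"delta_pos": [-0.12,0,0],"rotation": [0,0,0]},
    {"hand": 0.02,"delta_pos": [-0.15,0,0],"rotation": [0,0,0]},
    {"hand": 0.02,"delta_pos": [-0.165,0,0],"rotation": [0,0,0]},
    {"hand": 0.02,"delta_pos": [-0.165,0,0],"rotation": [0,0,0]},
    {"hand": 0.02,"delta_pos": [-0.165,0,0],"rotation": [0,0,0]},
  ],
)

```text
time_s: 7.63
tool_pos: [0.526, -0.2035, 0.2437]
tool_rot: [3.141, -0.001, -3.086]
contact_force: [-1.2, -0.0, -3.0]
opening: 0.291
gripper_force: 98.9
```

```bash
python3 - <<'E'
from h import *
o=manip.get_obs();print(o["tool_pos"],o["tool_rot"],o["time_s"],o["opening"],o["contact_force"])
d=manip.get_image("side"); cv2.imwrite("pics/s3.png",cv2.resize(d["img"][160:360,280:520],None,fx=2.5,fy=2.5))
E
```

```text
[ 0.52596227 -0.20346733  0.24373833] [ 3.14101274e+00 -1.31304377e-03 -3.08618173e+00] 7.6333 0.2911253738562436 [-1.20804135 -0.04081491 -3.04720462]
```

View pics/s3.png

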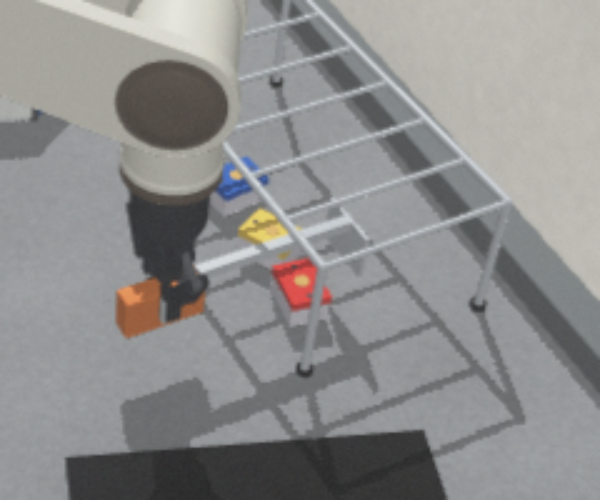

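The hook is inside, under the deck, with the blade past the modules (blade at about (358,232), red at (302,287)). I'll lower and pull.

Call:
jog_arm(
  deltas=[
    {"hand": 0.02,"delta_pos": [0,0,0.02],"rotation": [0,0,0]},
    {"hand": 0.02,"delta_pos": [0,0,0.04],"rotation": [0,0,0]},
    {"hand": 0.02,"delta_pos": [0,0,0.055],"rotation": [0,0,0]},
    {"hand": 0.02,"delta_pos": [0,0,0.055],"rotation": [0,0,0]},
    {"hand": 0.02,"delta_pos": [0,0,0.055],"rotation": [0,0,0]},
  ],
)

```text
time_s: 8.1
tool_pos: [0.5247, -0.2033, 0.1897]
tool_rot: [3.141, -0.001, -3.087]
contact_force: [0.1, -0.6, -2.1]
opening: 0.297
gripper_force: 99.0
```

Call:
jog_arm(
  deltas=[
    {"hand": 0.02,"delta_pos": [0.015,0,0],"rotation": [0,0,0]},
    {"hand": 0.02,"delta_pos": [0.035,0,0],"rotation": [0,0,0]},
    {"hand": 0.02,"delta_pos": [0.055,0,0],"rotation": [0,0,0]},
    {"hand": 0.02,"delta_pos": [0.075,0,0],"rotation": [0,0,0]},
    {"hand": 0.02,"delta_pos": [0.095,0,0],"rotation": [0,0,0]},
    {"hand": 0.02,"delta_pos": [0.115,0,0],"rotation": [0,0,0]},
    {"hand": 0.02,"delta_pos": [0.135,0,0],"rotation": [0,0,0]},
    {"hand": 0.02,"delta_pos": [0.15,0,0],"rotation": [0,0,0]},
  ],
)

```text
time_s: 8.77
tool_pos: [0.3743, -0.2115, 0.1911]
tool_rot: [-3.14, 0.001, -3.086]
contact_force: [0.5, 0.3, -2.8]
opening: 0.294
gripper_force: 99.1
```

Call:
jog_arm(
  deltas=[
    {"hand": 0.02,"delta_pos": [0.01,0,0],"rotation": [0,0,0]},
    {"hand": 0.02,"delta_pos": [0.015,0,0],"rotation": [0,0,0]},
    {"hand": 0.02,"delta_pos": [0.0,0,0],"rotation": [0,0,0]},
    {"hand": 0.02,"delta_pos": [-0.005,0,-0.02],"rotation": [0,0,0]},
    {"hand": 0.02,"delta_pos": [-0.005,0,-0.05],"rotation": [0,0,0]},
    {"hand": 0.02,"delta_pos": [-0.005,0,-0.055],"rotation": [0,0,0]},
    {"hand": 0.02,"delta_pos": [-0.005,0,-0.055],"rotation": [0,0,0]},
  ],
)

```text
time_s: 9.35
tool_pos: [0.3813, -0.2113, 0.2468]
tool_rot: [-3.139, 0.003, -3.085]
contact_force: [-0.1, -0.7, -3.8]
opening: 0.289
gripper_force: 99.3
```

```bash
cat >> h.py <<'E'
HSV={"red":((0,120,60),(6,255,255)),"green":((45,90,40),(80,255,255)),"yellow":((22,110,90),(34,255,255)),"blue":((105,120,50),(125,255,255))}
def lids(cam="top",box=(.1,.8,-.4,.3)):
    d=manip.get_image(cam); s=1500; x0,x1,y0,y1=box
    I=topdown(d,x0,x1,y0,y1,.036,s); h=cv2.cvtColor(I,cv2.COLOR_BGR2HSV)
    for n,(a,b) in HSV.items():
        m=cv2.inRange(h,a,b); k,l,st,c=cv2.connectedComponentsWithStats(m)
        for i in range(1,k):
            if 800<st[i,4]<9000:
                P=np.column_stack(np.where(l==i))[:,::-1].astype(np.float32); r=cv2.minAreaRect(P); q=cv2.boxPoints(r)
                e=[q[1]-q[0],q[2]-q[1]]; e=max(e,key=np.linalg.norm); 
                print(n,"xy",round(x1-r[0][1]/s,3),round(y1-r[0][0]/s,3),"size",np.round(np.sort(r[1])/s,3),"long-axis yaw",round(float(np.arctan2(-e[0],-e[1])),2))
    return d,I
E
python3 - <<'E'
from h import *
o=manip.get_obs();print(o["tool_pos"],o["tool_rot"],o["time_s"],o["opening"],o["contact_force"])
d,I=lids(); cv2.imwrite("pics/td2.png",cv2.resize(I[:750],None,fx=.55,fy=.55,interpolation=cv2.INTER_AREA))
E
```

```text
[ 0.38126786 -0.21134931  0.24684494] [-3.13870234e+00  3.05043269e-03 -3.08532675e+00] 9.35 0.2888741897525795 [-0.12491482 -0.72671576 -3.80070369]
red xy 0.552 -0.227 size [0.015 0.045] long-axis yaw -3.06
red xy 0.55 -0.188 size [0.03  0.045] long-axis yaw -3.09
green xy 0.721 0.265 size [0.039 0.057] long-axis yaw -0.72
green xy 0.69 0.066 size [0.045 0.06 ] long-axis yaw -0.67
yellow xy 0.7 -0.113 size [0.045 0.061] long-axis yaw -1.05
blue xy 0.704 -0.016 size [0.044 0.06 ] long-axis yaw -2.98
blue xy 0.596 0.257 size [0.014 0.143] long-axis yaw -2.45
```

View pics/td2.png

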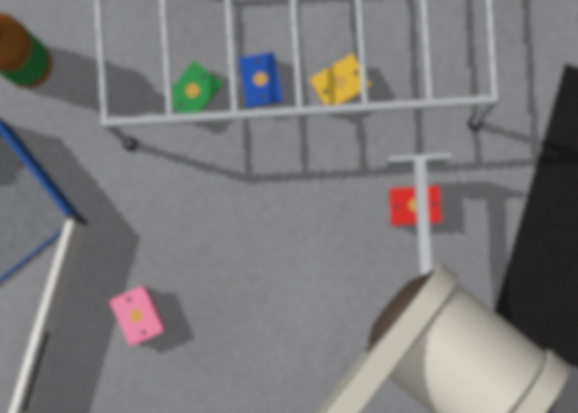

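Red is out at (0.551, -0.201). Yellow is next.

```bash
python3 - <<'E'
from h import *
Y=np.pi+.056
plan((.37,-.132,.245,Y),(.53,-.1225,.245,Y),(.53,-.1225,.187,Y),(.36,-.132,.187,Y),(.37,-.1315,.245,Y))
E
```

```text
-> (0.37, -0.132, 0.245, 3.197592653589793) d [0.0064 0.0795 0.0002] rot [-0.08  0.08  0.01] rows>= 1.9
-> (0.53, -0.1225, 0.245, 3.197592653589793) d [-0.1603  0.0005  0.    ] rot [0. 0. 0.] rows>= 3.8
-> (0.53, -0.1225, 0.187, 3.197592653589793) d [ 0.    -0.     0.058] rot [0. 0. 0.] rows>= 1.4
-> (0.36, -0.132, 0.187, 3.197592653589793) d [0.1703 0.     0.    ] rot [0. 0. 0.] rows>= 4.1
-> (0.37, -0.1315, 0.245, 3.197592653589793) d [-0.01   -0.0001 -0.058 ] rot [0. 0. 0.] rows>= 1.4
```

Call:
jog_arm(
  deltas=[
    {"hand": 0.02,"delta_pos": [0.006,0.03,0],"rotation": [0,0,0]},
    {"hand": 0.02,"delta_pos": [0.006,0.06,0],"rotation": [0,0,0]},
    {"hand": 0.02,"delta_pos": [0.006,0.08,0],"rotation": [0,0,0]},
    {"hand": 0.02,"delta_pos": [0.006,0.08,0],"rotation": [0,0,0]},
    {"hand": 0.02,"delta_pos": [-0.03,0.08,0],"rotation": [0,0,0]},
    {"hand": 0.02,"delta_pos": [-0.065,0.08,0],"rotation": [0,0,0]},
    {"hand": 0.02,"delta_pos": [-0.1,0.08,0],"rotation": [0,0,0]},
    {"hand": 0.02,"delta_pos": [-0.135,0.08,0],"rotation": [0,0,0]},
  ],
)

```text
time_s: 10.07
tool_pos: [0.5124, -0.1234, 0.2434]
tool_rot: [3.141, -0.001, -3.086]
contact_force: [0.2, -1.4, -1.7]
opening: 0.292
gripper_force: 99.6
```

Call:
jog_arm(
  deltas=[
    {"hand": 0.02,"delta_pos": [-0.019,0,0],"rotation": [0,0,0]},
    {"hand": 0.02,"delta_pos": [-0.019,0,0],"rotation": [0,0,0]},
    {"hand": 0.02,"delta_pos": [-0.019,0,0.02],"rotation": [0,0,0]},
    {"hand": 0.02,"delta_pos": [-0.019,0,0.04],"rotation": [0,0,0]},
    {"hand": 0.02,"delta_pos": [-0.019,0,0.058],"rotation": [0,0,0]},
    {"hand": 0.02,"delta_pos": [-0.019,0,0.058],"rotation": [0,0,0]},
    {"hand": 0.02,"delta_pos": [-0.019,0,0.058],"rotation": [0,0,0]},
  ],
)

```text
time_s: 10.65
tool_pos: [0.5293, -0.1227, 0.185]
tool_rot: [3.141, -0.002, -3.086]
contact_force: [-0.5, -0.1, -3.2]
opening: 0.289
gripper_force: 99.6
```

Call:
jog_arm(
  deltas=[
    {"hand": 0.02,"delta_pos": [0.015,0,0],"rotation": [0,0,0]},
    {"hand": 0.02,"delta_pos": [0.035,0,0],"rotation": [0,0,0]},
    {"hand": 0.02,"delta_pos": [0.055,0,0],"rotation": [0,0,0]},
    {"hand": 0.02,"delta_pos": [0.075,0,0],"rotation": [0,0,0]},
    {"hand": 0.02,"delta_pos": [0.095,0,0],"rotation": [0,0,0]},
    {"hand": 0.02,"delta_pos": [0.115,0,0],"rotation": [0,0,0]},
    {"hand": 0.02,"delta_pos": [0.135,0,0],"rotation": [0,0,0]},
    {"hand": 0.02,"delta_pos": [0.155,0,0],"rotation": [0,0,0]},
  ],
)

```text
time_s: 11.32
tool_pos: [0.3738, -0.1312, 0.1861]
tool_rot: [3.141, -0.001, -3.086]
contact_force: [0.9, -0.3, -3.0]
opening: 0.293
gripper_force: 99.6
```

Call:
jog_arm(
  deltas=[
    {"hand": 0.02,"delta_pos": [0.01,0,0],"rotation": [0,0,0]},
    {"hand": 0.02,"delta_pos": [0.015,0,0],"rotation": [0,0,0]},
    {"hand": 0.02,"delta_pos": [0.0,0,0],"rotation": [0,0,0]},
    {"hand": 0.02,"delta_pos": [0.0,0,-0.02],"rotation": [0,0,0]},
    {"hand": 0.02,"delta_pos": [0.0,0,-0.05],"rotation": [0,0,0]},
    {"hand": 0.02,"delta_pos": [0.0,0,-0.058],"rotation": [0,0,0]},
    {"hand": 0.02,"delta_pos": [0.0,0,-0.058],"rotation": [0,0,0]},
  ],
)

```text
time_s: 11.9
tool_pos: [0.376, -0.1315, 0.2466]
tool_rot: [-3.139, 0.003, -3.085]
contact_force: [-0.1, -0.1, -2.9]
opening: 0.291
gripper_force: 99.8
```

```bash
python3 - <<'E'
from h import *
o=manip.get_obs();print(o["tool_pos"],o["tool_rot"],o["time_s"],o["opening"],o["contact_force"])
d,I=lids(); cv2.imwrite("pics/td3.png",I)
Y=np.pi+.056
plan((.37,-.036,.245,Y),(.53,-.027,.245,Y),(.53,-.027,.187,Y),(.36,-.0365,.187,Y))
E
```

```text
[ 0.37600748 -0.1315333   0.24662404] [-3.13931963  0.00331213 -3.08539154] 11.9 0.2914467545948116 [-0.10854288 -0.14426506 -2.89432428]
red xy 0.55 -0.203 size [0.044 0.063] long-axis yaw -1.52
green xy 0.721 0.265 size [0.039 0.056] long-axis yaw -0.72
green xy 0.69 0.066 size [0.045 0.06 ] long-axis yaw -0.67
yellow xy 0.548 -0.099 size [0.039 0.045] long-axis yaw -3.08
blue xy 0.704 -0.016 size [0.045 0.06 ] long-axis yaw -2.98
blue xy 0.596 0.258 size [0.014 0.142] long-axis yaw -2.45
-> (0.37, -0.036, 0.245, 3.197592653589793) d [ 0.0002  0.0955 -0.0001] rot [-0.06  0.09  0.01] rows>= 2.3
-> (0.53, -0.027, 0.245, 3.197592653589793) d [-0.1603  0.      0.    ] rot [0. 0. 0.] rows>= 3.8
-> (0.53, -0.027, 0.187, 3.197592653589793) d [ 0.    -0.     0.058] rot [0. 0. 0.] rows>= 1.4
-> (0.36, -0.0365, 0.187, 3.197592653589793) d [0.1703 0.     0.    ] rot [0. 0. 0.] rows>= 4.1
```

Call:
jog_arm(
  deltas=[
    {"hand": 0.02,"delta_pos": [0.0,0.035,0],"rotation": [0,0,0]},
    {"hand": 0.02,"delta_pos": [0.0,0.07,0],"rotation": [0,0,0]},
    {"hand": 0.02,"delta_pos": [0.0,0.0955,0],"rotation": [0,0,0]},
    {"hand": 0.02,"delta_pos": [0.0,0.0955,0],"rotation": [0,0,0]},
    {"hand": 0.02,"delta_pos": [-0.03,0.0955,0],"rotation": [0,0,0]},
    {"hand": 0.02,"delta_pos": [-0.065,0.0955,0],"rotation": [0,0,0]},
    {"hand": 0.02,"delta_pos": [-0.1,0.0955,0],"rotation": [0,0,0]},
    {"hand": 0.02,"delta_pos": [-0.135,0.0955,0],"rotation": [0,0,0]},
  ],
)

```text
time_s: 12.62
tool_pos: [0.506, -0.028, 0.2429]
tool_rot: [3.141, -0.002, -3.085]
contact_force: [0.1, -0.1, -2.0]
opening: 0.295
gripper_force: 100.0
```

Call:
jog_arm(
  deltas=[
    {"hand": 0.02,"delta_pos": [-0.028,0,0],"rotation": [0,0,0]},
    {"hand": 0.02,"delta_pos": [-0.028,0,0],"rotation": [0,0,0]},
    {"hand": 0.02,"delta_pos": [-0.028,0,0.02],"rotation": [0,0,0]},
    {"hand": 0.02,"delta_pos": [-0.028,0,0.04],"rotation": [0,0,0]},
    {"hand": 0.02,"delta_pos": [-0.028,0,0.058],"rotation": [0,0,0]},
    {"hand": 0.02,"delta_pos": [-0.028,0,0.058],"rotation": [0,0,0]},
    {"hand": 0.02,"delta_pos": [-0.028,0,0.058],"rotation": [0,0,0]},
  ],
)

```text
time_s: 13.2
tool_pos: [0.5319, -0.0268, 0.1845]
tool_rot: [3.141, -0.003, -3.086]
contact_force: [-0.6, 1.3, -2.8]
opening: 0.292
gripper_force: 100.0
```

Call:
jog_arm(
  deltas=[
    {"hand": 0.02,"delta_pos": [0.015,0,0],"rotation": [0,0,0]},
    {"hand": 0.02,"delta_pos": [0.035,0,0],"rotation": [0,0,0]},
    {"hand": 0.02,"delta_pos": [0.055,0,0],"rotation": [0,0,0]},
    {"hand": 0.02,"delta_pos": [0.075,0,0],"rotation": [0,0,0]},
    {"hand": 0.02,"delta_pos": [0.095,0,0],"rotation": [0,0,0]},
    {"hand": 0.02,"delta_pos": [0.115,0,0],"rotation": [0,0,0]},
    {"hand": 0.02,"delta_pos": [0.135,0,0],"rotation": [0,0,0]},
    {"hand": 0.02,"delta_pos": [0.155,0,0],"rotation": [0,0,0]},
  ],
)

```text
time_s: 13.87
tool_pos: [0.3765, -0.0354, 0.1861]
tool_rot: [3.142, -0.001, -3.086]
contact_force: [0.1, -0.3, -2.8]
opening: 0.289
gripper_force: 100.2
```

Call:
jog_arm(
  deltas=[
    {"hand": 0.02,"delta_pos": [0.01,0,0],"rotation": [0,0,0]},
    {"hand": 0.02,"delta_pos": [0.015,0,0],"rotation": [0,0,0]},
    {"hand": 0.02,"delta_pos": [0.0,0,0],"rotation": [0,0,0]},
    {"hand": 0.02,"delta_pos": [0.0,0,-0.02],"rotation": [0,0,0]},
    {"hand": 0.02,"delta_pos": [0.0,0,-0.05],"rotation": [0,0,0]},
    {"hand": 0.02,"delta_pos": [0.0,0,-0.058],"rotation": [0,0,0]},
    {"hand": 0.02,"delta_pos": [0.0,0,-0.058],"rotation": [0,0,0]},
  ],
)

```text
time_s: 14.45
tool_pos: [0.3788, -0.0356, 0.2466]
tool_rot: [-3.14, 0.004, -3.085]
contact_force: [-0.5, -0.1, -2.8]
opening: 0.293
gripper_force: 100.4
```

```bash
python3 - <<'E'
from h import *
o=manip.get_obs();print(o["tool_pos"],o["tool_rot"],o["time_s"],o["opening"],o["contact_force"])
d,I=lids(); cv2.imwrite("pics/td4.png",I)
Y=np.pi+.056
plan((.37,.0475,.245,Y),(.522,.056,.245,Y),(.522,.056,.187,Y),(.36,.047,.187,Y))
E
```

```text
[ 0.37877993 -0.03557931  0.24661101] [-3.14012846  0.00380899 -3.08544949] 14.45 0.2934412149779603 [-0.46849219 -0.05254958 -2.83124172]
red xy 0.551 -0.203 size [0.045 0.063] long-axis yaw -1.51
green xy 0.721 0.265 size [0.039 0.056] long-axis yaw -0.7
green xy 0.69 0.066 size [0.045 0.06 ] long-axis yaw -0.67
yellow xy 0.549 -0.11 size [0.045 0.062] long-axis yaw -1.52
blue xy 0.596 0.257 size [0.014 0.142] long-axis yaw -2.44
blue xy 0.545 -0.039 size [0.013 0.059] long-axis yaw -3.09
blue xy 0.544 -0.009 size [0.013 0.059] long-axis yaw -3.09
-> (0.37, 0.0475, 0.245, 3.197592653589793) d [ 0.0036  0.0833 -0.    ] rot [-0.04  0.1   0.01] rows>= 2.0
-> (0.522, 0.056, 0.245, 3.197592653589793) d [-0.1522 -0.     -0.    ] rot [0. 0. 0.] rows>= 3.7
-> (0.522, 0.056, 0.187, 3.197592653589793) d [ 0.    -0.     0.058] rot [0. 0. 0.] rows>= 1.4
-> (0.36, 0.047, 0.187, 3.197592653589793) d [1.622e-01 1.000e-04 0.000e+00] rot [0. 0. 0.] rows>= 3.9
```

Call:
jog_arm(
  deltas=[
    {"hand": 0.02,"delta_pos": [0.003,0.03,0],"rotation": [0,0,0]},
    {"hand": 0.02,"delta_pos": [0.003,0.06,0],"rotation": [0,0,0]},
    {"hand": 0.02,"delta_pos": [0.003,0.083,0],"rotation": [0,0,0]},
    {"hand": 0.02,"delta_pos": [0.003,0.083,0],"rotation": [0,0,0]},
    {"hand": 0.02,"delta_pos": [-0.03,0.083,0],"rotation": [0,0,0]},
    {"hand": 0.02,"delta_pos": [-0.065,0.083,0],"rotation": [0,0,0]},
    {"hand": 0.02,"delta_pos": [-0.1,0.083,0],"rotation": [0,0,0]},
    {"hand": 0.02,"delta_pos": [-0.135,0.083,0],"rotation": [0,0,0]},
  ],
)

```text
time_s: 15.17
tool_pos: [0.5093, 0.0551, 0.2428]
tool_rot: [-3.142, -0.002, -3.085]
contact_force: [0.2, 0.1, -2.8]
opening: 0.287
gripper_force: 100.3
```

Call:
jog_arm(
  deltas=[
    {"hand": 0.02,"delta_pos": [-0.014,0,0],"rotation": [0,0,0]},
    {"hand": 0.02,"delta_pos": [-0.014,0,0],"rotation": [0,0,0]},
    {"hand": 0.02,"delta_pos": [-0.014,0,0.02],"rotation": [0,0,0]},
    {"hand": 0.02,"delta_pos": [-0.014,0,0.04],"rotation": [0,0,0]},
    {"hand": 0.02,"delta_pos": [-0.014,0,0.057],"rotation": [0,0,0]},
    {"hand": 0.02,"delta_pos": [-0.014,0,0.057],"rotation": [0,0,0]},
    {"hand": 0.02,"delta_pos": [-0.014,0,0.057],"rotation": [0,0,0]},
  ],
)

```text
time_s: 15.75
tool_pos: [0.5212, 0.0557, 0.1865]
tool_rot: [3.141, -0.003, -3.086]
contact_force: [-0.0, -0.1, -2.1]
opening: 0.296
gripper_force: 100.2
```

Call:
jog_arm(
  deltas=[
    {"hand": 0.02,"delta_pos": [0.015,0,0],"rotation": [0,0,0]},
    {"hand": 0.02,"delta_pos": [0.035,0,0],"rotation": [0,0,0]},
    {"hand": 0.02,"delta_pos": [0.055,0,0],"rotation": [0,0,0]},
    {"hand": 0.02,"delta_pos": [0.075,0,0],"rotation": [0,0,0]},
    {"hand": 0.02,"delta_pos": [0.095,0,0],"rotation": [0,0,0]},
    {"hand": 0.02,"delta_pos": [0.115,0,0],"rotation": [0,0,0]},
    {"hand": 0.02,"delta_pos": [0.135,0,0],"rotation": [0,0,0]},
    {"hand": 0.02,"delta_pos": [0.15,0,0],"rotation": [0,0,0]},
  ],
)

```text
time_s: 16.42
tool_pos: [0.3708, 0.0474, 0.1885]
tool_rot: [-3.141, 0.001, -3.085]
contact_force: [0.8, 0.3, -2.9]
opening: 0.294
gripper_force: 100.3
```

Call:
jog_arm(
  deltas=[
    {"hand": 0.02,"delta_pos": [0.01,0,0],"rotation": [0,0,0]},
    {"hand": 0.02,"delta_pos": [0.015,0,0],"rotation": [0,0,0]},
    {"hand": 0.02,"delta_pos": [0.0,0,0],"rotation": [0,0,0]},
    {"hand": 0.02,"delta_pos": [0.0,0,-0.02],"rotation": [0,0,0]},
    {"hand": 0.02,"delta_pos": [0.0,0,-0.05],"rotation": [0,0,0]},
    {"hand": 0.02,"delta_pos": [0.0,0,-0.058],"rotation": [0,0,0]},
    {"hand": 0.02,"delta_pos": [0.0,0,-0.058],"rotation": [0,0,0]},
  ],
)

```text
time_s: 17.0
tool_pos: [0.3731, 0.0474, 0.2481]
tool_rot: [-3.141, 0.005, -3.085]
contact_force: [0.7, -0.0, -2.9]
opening: 0.292
gripper_force: 100.5
```

```bash
python3 - <<'E'
from h import *
o=manip.get_obs();print(o["tool_pos"],o["tool_rot"],o["time_s"],o["opening"],o["contact_force"])
d,I=lids(); cv2.imwrite("pics/td5.png",cv2.resize(I[:900],None,fx=.55,fy=.55,interpolation=cv2.INTER_AREA))
E
```

```text
[0.37305504 0.04741844 0.24805215] [-3.1409052   0.0045998  -3.08544482] 17.0 0.2918167520542943 [ 0.67408565 -0.03657033 -2.86168575]
red xy 0.551 -0.203 size [0.045 0.062] long-axis yaw -1.51
green xy 0.721 0.265 size [0.039 0.056] long-axis yaw -0.7
green xy 0.545 0.092 size [0.036 0.044] long-axis yaw -3.09
yellow xy 0.549 -0.11 size [0.045 0.062] long-axis yaw -1.5
blue xy 0.596 0.257 size [0.014 0.142] long-axis yaw -2.45
blue xy 0.544 -0.024 size [0.044 0.059] long-axis yaw -3.09
```

View pics/td5.png

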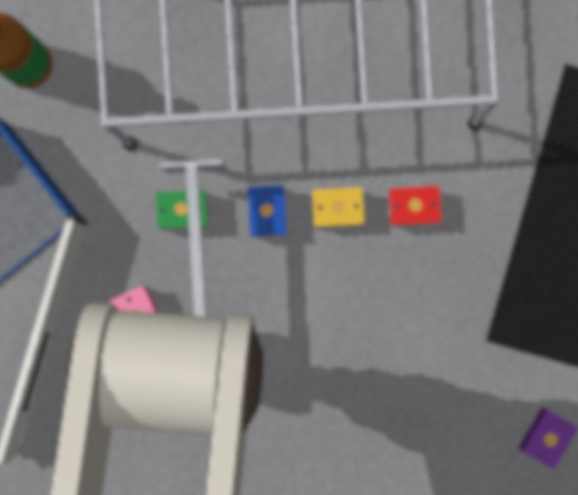

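All four modules are now clear of the rack, with red, yellow, blue and green in a row at x of about 0.547. Next I'll return the hook to its mat.

```bash
python3 - <<'E'
from h import *
plan((.36,-.25,.265,3.0),(.40,-.37,.265,2.867),(.446,-.381,.265,2.867),(.446,-.381,.188,2.867))
E
```

```text
-> (0.36, -0.25, 0.265, 3.0) d [ 0.0291 -0.2963 -0.0185] rot [-1.000e-02  1.400e-01  1.132e+01] rows>= 7.2
-> (0.4, -0.37, 0.265, 2.867) d [-0.0565 -0.1132 -0.    ] rot [-0.   -0.    7.62] rows>= 3.0
-> (0.446, -0.381, 0.265, 2.867) d [-0.0473  0.0019  0.    ] rot [0. 0. 0.] rows>= 1.1
-> (0.446, -0.381, 0.188, 2.867) d [-0.    -0.     0.077] rot [0. 0. 0.] rows>= 1.8
```

Call:
jog_arm(
  deltas=[
    {"hand": 0.02,"delta_pos": [0.029,-0.03,-0.018],"rotation": [0,0,1]},
    {"hand": 0.02,"delta_pos": [0.029,-0.068,-0.018],"rotation": [0,0,2]},
    {"hand": 0.02,"delta_pos": [0.029,-0.106,-0.018],"rotation": [0,0,3]},
    {"hand": 0.02,"delta_pos": [0.029,-0.144,-0.018],"rotation": [0,0,4]},
    {"hand": 0.02,"delta_pos": [0.029,-0.182,-0.018],"rotation": [0,0,6]},
    {"hand": 0.02,"delta_pos": [0.029,-0.22,-0.018],"rotation": [0,0,8]},
    {"hand": 0.02,"delta_pos": [0.029,-0.258,-0.018],"rotation": [0,0,10]},
    {"hand": 0.02,"delta_pos": [0.029,-0.296,-0.018],"rotation": [0,0,11.3]},
  ],
)

```text
time_s: 17.72
tool_pos: [0.3591, -0.2517, 0.2623]
tool_rot: [3.141, -0.001, 2.998]
contact_force: [1.2, 0.9, -2.4]
opening: 0.291
gripper_force: 100.5
```

Call:
jog_arm(
  deltas=[
    {"hand": 0.02,"delta_pos": [-0.018,-0.038,0],"rotation": [0,0,2.5]},
    {"hand": 0.02,"delta_pos": [-0.036,-0.075,0],"rotation": [0,0,5]},
    {"hand": 0.02,"delta_pos": [-0.056,-0.113,0],"rotation": [0,0,7.6]},
    {"hand": 0.02,"delta_pos": [-0.056,-0.113,0],"rotation": [0,0,7.6]},
    {"hand": 0.02,"delta_pos": [-0.056,-0.113,0],"rotation": [0,0,7.6]},
  ],
)

```text
time_s: 18.13
tool_pos: [0.3993, -0.3711, 0.2611]
tool_rot: [3.14, -0.003, 2.866]
contact_force: [0.1, 0.7, -2.2]
opening: 0.29
gripper_force: 100.4
```

Call:
jog_arm(
  deltas=[
    {"hand": 0.02,"delta_pos": [-0.025,0.001,0],"rotation": [0,0,0]},
    {"hand": 0.02,"delta_pos": [-0.047,0.002,0],"rotation": [0,0,0]},
    {"hand": 0.02,"delta_pos": [-0.047,0.002,0],"rotation": [0,0,0]},
    {"hand": 0.02,"delta_pos": [-0.047,0.002,0.03],"rotation": [0,0,0]},
    {"hand": 0.02,"delta_pos": [-0.047,0.002,0.055],"rotation": [0,0,0]},
    {"hand": 0.02,"delta_pos": [-0.047,0.002,0.068],"rotation": [0,0,0]},
    {"hand": 0.02,"delta_pos": [-0.047,0.002,0.074],"rotation": [0,0,0]},
    {"hand": 0.02,"delta_pos": [-0.047,0.002,0.074],"rotation": [0,0,0]},
  ],
)

```text
time_s: 18.8
tool_pos: [0.4445, -0.3792, 0.1881]
tool_rot: [3.14, -0.002, 2.868]
contact_force: [0.3, -0.1, -2.8]
opening: 0.292
gripper_force: 100.6
```

```bash
python3 - <<'E'
from h import *
o=manip.get_obs();print(o["tool_pos"],o["tool_rot"],o["time_s"],o["opening"],o["contact_force"])
d=manip.get_image("side"); cv2.imwrite("pics/s6.png",cv2.resize(d["img"][250:450,240:500],None,fx=2.2,fy=2.2))
E
```

```text
[ 0.44452676 -0.37921327  0.18808153] [ 3.14010934e+00 -2.49362434e-03  2.86847358e+00] 18.8 0.2921106555718009 [ 0.27459753 -0.07302778 -2.80076833]
```

View pics/s6.png

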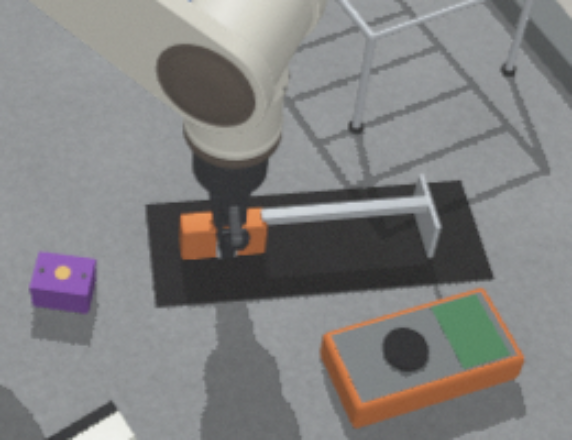

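The hook sits over the mat with its blade pointing away, 1–2 mm up. I'll release it.

Call:
jog_arm(
  deltas=[
    {"hand": 0.02,"delta_pos": [0,0,0.0015],"rotation": [0,0,0]},
    {"hand": 0.02,"delta_pos": [0,0,0.0015],"rotation": [0,0,0]},
    {"hand": 0.06,"delta_pos": [0,0,0.0015],"rotation": [0,0,0]},
    {"hand": 0.078,"delta_pos": [0,0,0.0015],"rotation": [0,0,0]},
    {"hand": 0.078,"delta_pos": [0,0,0.0015],"rotation": [0,0,0]},
    {"hand": 0.078,"delta_pos": [0,0,0.0015],"rotation": [0,0,0]},
    {"hand": 0.078,"delta_pos": [0,0,0.0015],"rotation": [0,0,0]},
    {"hand": 0.078,"delta_pos": [0,0,0.0015],"rotation": [0,0,0]},
  ],
)

```text
time_s: 19.52
tool_pos: [0.4451, -0.3802, 0.1883]
tool_rot: [-3.141, 0.0, 2.868]
contact_force: [-0.3, 0.4, 0.6]
opening: 0.912
gripper_force: 0.0
```

Call:
jog_arm(
  deltas=[
    {"hand": 0.078,"delta_pos": [0,0,-0.02],"rotation": [0,0,0]},
    {"hand": 0.078,"delta_pos": [0,0,-0.05],"rotation": [0,0,0]},
    {"hand": 0.078,"delta_pos": [0,0,-0.085],"rotation": [0,0,0]},
    {"hand": 0.078,"delta_pos": [0,0,-0.12],"rotation": [0,0,0]},
    {"hand": 0.078,"delta_pos": [0,0,-0.14],"rotation": [0,0,0]},
    {"hand": 0.078,"delta_pos": [0,0,-0.14],"rotation": [0,0,0]},
  ],
)

```text
time_s: 20.02
tool_pos: [0.4454, -0.3806, 0.3334]
tool_rot: [-3.138, 0.006, 2.868]
contact_force: [-0.5, 0.4, 1.4]
opening: 0.916
gripper_force: 0.0
```

```bash
python3 - <<'E'
from h import *
o=manip.get_obs();print(o["tool_pos"],o["tool_rot"],o["time_s"],o["opening"])
lids()
plan((.551,-.203,.30,3.2),(.551,-.203,.174,3.2),(.551,-.203,.30,3.2),(.4395,.4554,.30,2.208),(.4395,.4554,.182,2.208))
E
```

```text
[ 0.4454164  -0.38056698  0.33337738] [-3.13773475  0.00592109  2.86793666] 20.0167 0.9156307974892629
red xy 0.551 -0.203 size [0.045 0.062] long-axis yaw -1.51
green xy 0.721 0.265 size [0.039 0.057] long-axis yaw -0.69
green xy 0.546 0.08 size [0.044 0.061] long-axis yaw -1.52
yellow xy 0.549 -0.11 size [0.045 0.063] long-axis yaw -1.52
blue xy 0.596 0.257 size [0.014 0.142] long-axis yaw -2.45
blue xy 0.545 -0.024 size [0.044 0.06 ] long-axis yaw -3.08
-> (0.551, -0.203, 0.3, 3.2) d [-0.0538  0.1994  0.0303] rot [ -0.16   0.17 -19.03] rows>= 5.0
-> (0.551, -0.203, 0.174, 3.2) d [-0.    -0.     0.126] rot [0. 0. 0.] rows>= 3.0
-> (0.551, -0.203, 0.3, 3.2) d [ 0.     0.    -0.126] rot [0. 0. 0.] rows>= 3.0
-> (0.4395, 0.4554, 0.3, 2.208) d [0.0729 0.6638 0.    ] rot [ 0.   -0.   56.84] rows>= 16.0
-> (0.4395, 0.4554, 0.182, 2.208) d [ 0.    -0.     0.118] rot [0. 0. 0.] rows>= 2.8
```

Call:
jog_arm(
  deltas=[
    {"hand": 0.078,"delta_pos": [-0.01,0.035,0.01],"rotation": [0,0,-3]},
    {"hand": 0.078,"delta_pos": [-0.02,0.075,0.02],"rotation": [0,0,-7]},
    {"hand": 0.078,"delta_pos": [-0.03,0.115,0.03],"rotation": [0,0,-11]},
    {"hand": 0.078,"delta_pos": [-0.042,0.155,0.03],"rotation": [0,0,-15]},
    {"hand": 0.078,"delta_pos": [-0.054,0.195,0.03],"rotation": [0,0,-19]},
    {"hand": 0.078,"delta_pos": [-0.054,0.199,0.03],"rotation": [-0.15,0.15,-19]},
    {"hand": 0.078,"delta_pos": [-0.054,0.199,0.03],"rotation": [-0.15,0.15,-19]},
    {"hand": 0.078,"delta_pos": [-0.054,0.199,0.03],"rotation": [-0.15,0.15,-19]},
  ],
)

```text
time_s: 20.73
tool_pos: [0.5507, -0.203, 0.2971]
tool_rot: [3.138, -0.004, -3.083]
contact_force: [-0.1, -0.3, -0.2]
opening: 0.914
gripper_force: 0.0
```

```bash
python3 - <<'E'
from h import *
o=manip.get_obs();print(o["tool_pos"],o["tool_rot"],o["time_s"],o["opening"])
d,I=lids("wrist",(.45,.65,-.35,0)); cv2.imwrite("pics/w7.png",I)
E
```

```text
[ 0.55073119 -0.20303464  0.29711096] [ 3.13817119 -0.00366437 -3.0831968 ] 20.7333 0.9144747457969615
red xy 0.551 -0.203 size [0.046 0.06 ] long-axis yaw -1.52
yellow xy 0.549 -0.111 size [0.046 0.063] long-axis yaw -1.51
blue xy 0.545 -0.027 size [0.05  0.062] long-axis yaw -3.09
```

View pics/w7.png

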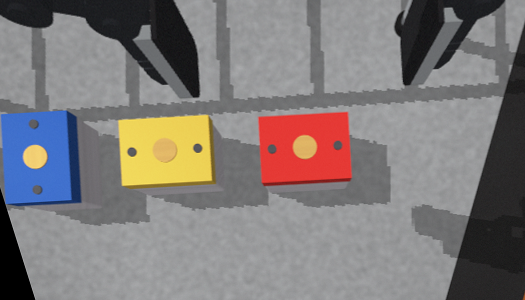

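The wrist and top cameras agree on red, whose disc is at (304,147). I'll grasp it.

Call:
jog_arm(
  deltas=[
    {"hand": 0.078,"delta_pos": [0,0,0.035],"rotation": [0,0,0]},
    {"hand": 0.078,"delta_pos": [0,0,0.07],"rotation": [0,0,0]},
    {"hand": 0.078,"delta_pos": [0,0,0.1],"rotation": [0,0,0]},
    {"hand": 0.078,"delta_pos": [0,0,0.118],"rotation": [0,0,0]},
    {"hand": 0.078,"delta_pos": [0,0,0.123],"rotation": [0,0,0]},
    {"hand": 0.05,"delta_pos": [0,0,0.123],"rotation": [0,0,0]},
    {"hand": 0.05,"delta_pos": [0,0,0.123],"rotation": [0,0,0]},
    {"hand": 0.05,"delta_pos": [0,0,0.123],"rotation": [0,0,0]},
  ],
  grip_force=50,
)

```text
time_s: 21.45
tool_pos: [0.5508, -0.2036, 0.1768]
tool_rot: [3.14, -0.0, -3.085]
contact_force: [0.1, 1.0, -2.3]
opening: 0.697
gripper_force: 55.6
```

Call:
jog_arm(
  deltas=[
    {"hand": 0.05,"delta_pos": [0,0,0],"rotation": [0,0,0]},
    {"hand": 0.05,"delta_pos": [0,0,0],"rotation": [0,0,0]},
    {"hand": 0.05,"delta_pos": [0,0,0],"rotation": [0,0,0]},
    {"hand": 0.05,"delta_pos": [0,0,-0.03],"rotation": [0,0,0]},
    {"hand": 0.05,"delta_pos": [0,0,-0.065],"rotation": [0,0,0]},
    {"hand": 0.05,"delta_pos": [0,0,-0.1],"rotation": [0,0,0]},
    {"hand": 0.05,"delta_pos": [0,0,-0.126],"rotation": [0,0,0]},
    {"hand": 0.05,"delta_pos": [0,0,-0.126],"rotation": [0,0,0]},
  ],
)

```text
time_s: 22.12
tool_pos: [0.5515, -0.2035, 0.3075]
tool_rot: [-3.14, 0.005, -3.084]
contact_force: [2.2, -0.5, -0.7]
opening: 0.694
gripper_force: 56.0
```

Call:
jog_arm(
  deltas=[
    {"hand": 0.05,"delta_pos": [0.005,0.04,0],"rotation": [0,0,3]},
    {"hand": 0.05,"delta_pos": [0.01,0.08,0],"rotation": [0,0,6]},
    {"hand": 0.05,"delta_pos": [0.015,0.12,0],"rotation": [0,0,9]},
    {"hand": 0.05,"delta_pos": [0.02,0.16,0],"rotation": [0,0,12]},
    {"hand": 0.05,"delta_pos": [0.025,0.2,0],"rotation": [0,0,15]},
    {"hand": 0.05,"delta_pos": [0.03,0.24,0],"rotation": [0,0,18]},
    {"hand": 0.05,"delta_pos": [0.035,0.28,0],"rotation": [0,0,21]},
    {"hand": 0.05,"delta_pos": [0.04,0.32,0],"rotation": [0,0,24]},
  ],
)

```text
time_s: 22.78
tool_pos: [0.4914, 0.1157, 0.302]
tool_rot: [3.14, -0.003, 2.778]
contact_force: [1.2, -0.8, -2.4]
opening: 0.696
gripper_force: 55.9
```

```bash
python3 - <<'E'
from h import *
o=manip.get_obs();print(o["tool_pos"],o["tool_rot"],o["time_s"],o["opening"],o["gripper_force"])
d=manip.get_image("top"); I=topdown(d,.2,.75,.0,.6,.07,900); cv2.imwrite("pics/td8.png",I)
plan((.4395,.4554,.30,2.208))
E
```

```text
[0.49143473 0.11569608 0.30201002] [ 3.13981551 -0.00316825  2.77783767] 22.7833 0.6959700379352284 55.89765250682831
-> (0.4395, 0.4554, 0.3, 2.208) d [0.167  0.2939 0.0041] rot [ 0.16 -0.33 32.48] rows>= 8.1
```

View pics/td8.png

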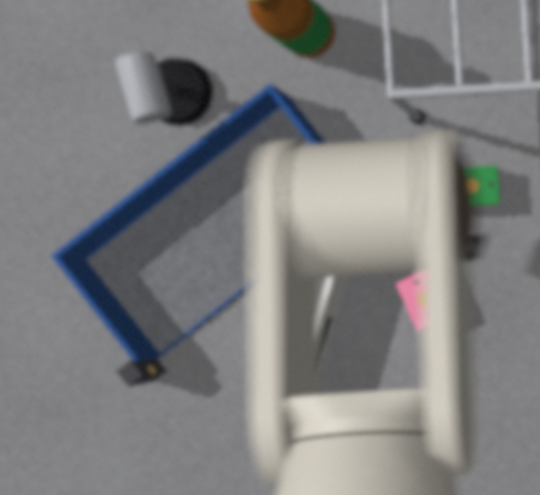

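Locker corners at rim height are at back-right (272,88) and back-left (55,257), so its centre is (0.499, 0.3725) and its yaw 0.66.

```bash
python3 - <<'E'
from h import *
plan((.435,.4555,.30,2.231),(.435,.4555,.186,2.231))
E
```

```text
-> (0.435, 0.4555, 0.3, 2.231) d [0.1713 0.2923 0.0041] rot [ 0.16 -0.32 31.17] rows>= 8.1
-> (0.435, 0.4555, 0.186, 2.231) d [ 0.    -0.     0.114] rot [0. 0. 0.] rows>= 2.7
```

Call:
jog_arm(
  deltas=[
    {"hand": 0.05,"delta_pos": [0.02,0.035,0.004],"rotation": [0.16,-0.3,3.5]},
    {"hand": 0.05,"delta_pos": [0.041,0.07,0.004],"rotation": [0.16,-0.3,7]},
    {"hand": 0.05,"delta_pos": [0.062,0.105,0.004],"rotation": [0.16,-0.3,11]},
    {"hand": 0.05,"delta_pos": [0.083,0.14,0.004],"rotation": [0.16,-0.3,15]},
    {"hand": 0.05,"delta_pos": [0.104,0.178,0.004],"rotation": [0.16,-0.3,19]},
    {"hand": 0.05,"delta_pos": [0.126,0.216,0.004],"rotation": [0.16,-0.3,23]},
    {"hand": 0.05,"delta_pos": [0.148,0.254,0.004],"rotation": [0.16,-0.3,27]},
    {"hand": 0.05,"delta_pos": [0.171,0.292,0.004],"rotation": [0.16,-0.3,31.2]},
  ],
)

```text
time_s: 23.5
tool_pos: [0.4363, 0.4406, 0.2988]
tool_rot: [-3.14, 0.002, 2.233]
contact_force: [0.4, 0.1, -0.9]
opening: 0.693
gripper_force: 56.0
```

Call:
jog_arm(
  deltas=[
    {"hand": 0.05,"delta_pos": [0,0,0],"rotation": [0,0,0]},
    {"hand": 0.05,"delta_pos": [0,0,0],"rotation": [0,0,0]},
    {"hand": 0.05,"delta_pos": [0,0,0.03],"rotation": [0,0,0]},
    {"hand": 0.05,"delta_pos": [0,0,0.06],"rotation": [0,0,0]},
    {"hand": 0.05,"delta_pos": [0,0,0.085],"rotation": [0,0,0]},
    {"hand": 0.05,"delta_pos": [0,0,0.1],"rotation": [0,0,0]},
    {"hand": 0.05,"delta_pos": [0,0,0.108],"rotation": [0,0,0]},
    {"hand": 0.05,"delta_pos": [0,0,0.108],"rotation": [0,0,0]},
  ],
)

```text
time_s: 24.17
tool_pos: [0.4372, 0.4373, 0.1896]
tool_rot: [-3.137, 0.002, 2.236]
contact_force: [-0.4, -0.8, -1.3]
opening: 0.694
gripper_force: 56.0
```

```bash
python3 - <<'E'
from h import *
o=manip.get_obs();print(o["tool_pos"],o["tool_rot"],o["time_s"],o["opening"],o["contact_force"])
d=manip.get_image("side"); cv2.imwrite("pics/s9.png",cv2.resize(d["img"][90:260,150:360],None,fx=2.8,fy=2.8))
E
```

```text
[0.43722733 0.43732896 0.18955455] [-3.13737217e+00  2.20757897e-03  2.23561276e+00] 24.1667 0.694358621117601 [-0.42984887 -0.77083363 -1.2627018 ]
```

View pics/s9.png

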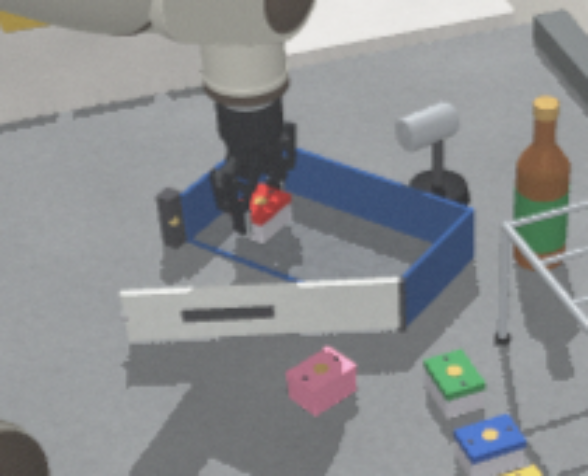

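Red hovers over the floor, 18 mm short of its slot because that move was rate limited. I'll shift it and release.

Call:
jog_arm(
  deltas=[
    {"hand": 0.05,"delta_pos": [0.008,0.005,0],"rotation": [0,0,0]},
    {"hand": 0.05,"delta_pos": [0.016,0.009,0],"rotation": [0,0,0]},
    {"hand": 0.05,"delta_pos": [0.016,0.009,0.006],"rotation": [0,0,0]},
    {"hand": 0.05,"delta_pos": [0.016,0.009,0.006],"rotation": [0,0,0]},
    {"hand": 0.072,"delta_pos": [0.016,0.009,0.006],"rotation": [0,0,0]},
    {"hand": 0.072,"delta_pos": [0.016,0.009,0.006],"rotation": [0,0,0]},
    {"hand": 0.072,"delta_pos": [0.016,0.009,0.006],"rotation": [0,0,0]},
    {"hand": 0.072,"delta_pos": [0.016,0.009,0.006],"rotation": [0,0,0]},
  ],
)

```text
time_s: 24.88
tool_pos: [0.4345, 0.4564, 0.1855]
tool_rot: [-3.141, 0.002, 2.236]
contact_force: [-0.8, -0.1, 0.2]
opening: 0.839
gripper_force: 0.0
```

Call:
jog_arm(
  deltas=[
    {"hand": 0.072,"delta_pos": [0,0,-0.02],"rotation": [0,0,0]},
    {"hand": 0.072,"delta_pos": [0,0,-0.06],"rotation": [0,0,0]},
    {"hand": 0.072,"delta_pos": [0,0,-0.1],"rotation": [0,0,0]},
    {"hand": 0.072,"delta_pos": [0,0,-0.125],"rotation": [0,0,0]},
    {"hand": 0.078,"delta_pos": [0,0,-0.125],"rotation": [0,0,0]},
    {"hand": 0.078,"delta_pos": [0,0,-0.125],"rotation": [0,0,0]},
  ],
)

```text
time_s: 25.38
tool_pos: [0.4345, 0.4568, 0.3122]
tool_rot: [3.14, 0.002, 2.236]
contact_force: [0.2, 0.2, -1.5]
opening: 0.91
gripper_force: 0.0
```

```bash
python3 - <<'E'
from h import *
o=manip.get_obs();print(o["tool_pos"],o["tool_rot"],o["time_s"],o["opening"])
plan((.549,-.111,.30,3.195))
lids("top",(.1,.8,-.3,.6))
E
```

```text
[0.43453811 0.45683734 0.31217851] [3.13962463e+00 2.00813948e-03 2.23587752e+00] 25.3833 0.9101845825057223
-> (0.549, -0.111, 0.3, 3.195) d [-0.5174 -0.2604  0.0127] rot [ 5.000e-02  1.600e-01 -5.495e+01] rows>= 13.9
red xy 0.435 0.455 size [0.048 0.064] long-axis yaw -2.47
green xy 0.721 0.264 size [0.038 0.056] long-axis yaw -0.7
green xy 0.546 0.08 size [0.044 0.06 ] long-axis yaw -1.51
yellow xy 0.549 -0.11 size [0.045 0.062] long-axis yaw -1.5
blue xy 0.545 -0.024 size [0.044 0.06 ] long-axis yaw -3.09
blue xy 0.366 0.464 size [0.027 0.053] long-axis yaw -2.44
```

```bash
python3 - <<'E'
from h import *
plan((.49,.173,.30,2.715),(.549,-.110,.30,3.2),(.549,-.11,.175,3.2),(.549,-.11,.30,3.2),(.50,.145,.30,2.715),(.4775,.40,.30,2.231),(.4775,.40,.186,2.231))
E
```

```text
-> (0.49, 0.173, 0.3, 2.715) d [-0.2575 -0.1313  0.0111] rot [ -0.07   0.1  -27.45] rows>= 6.9
-> (0.549, -0.11, 0.3, 3.2) d [-0.1708 -0.2332 -0.    ] rot [ -0.     0.   -27.79] rows>= 6.9
-> (0.549, -0.11, 0.175, 3.2) d [-0.    -0.     0.125] rot [0. 0. 0.] rows>= 3.0
-> (0.549, -0.11, 0.3, 3.2) d [ 0.     0.    -0.125] rot [0. 0. 0.] rows>= 3.0
-> (0.5, 0.145, 0.3, 2.715) d [0.034  0.2574 0.    ] rot [ 0.   -0.   27.79] rows>= 6.2
-> (0.4775, 0.4, 0.3, 2.231) d [0.126  0.2228 0.    ] rot [ 0.   -0.   27.73] rows>= 6.1
-> (0.4775, 0.4, 0.186, 2.231) d [ 0.    -0.     0.114] rot [0. 0. 0.] rows>= 2.7
```

Call:
jog_arm(
  deltas=[
    {"hand": 0.078,"delta_pos": [-0.034,-0.017,0.01],"rotation": [0,0,-4]},
    {"hand": 0.078,"delta_pos": [-0.068,-0.034,0.01],"rotation": [0,0,-8]},
    {"hand": 0.078,"delta_pos": [-0.102,-0.051,0.01],"rotation": [0,0,-12]},
    {"hand": 0.078,"delta_pos": [-0.136,-0.068,0.01],"rotation": [0,0,-16]},
    {"hand": 0.078,"delta_pos": [-0.17,-0.085,0.01],"rotation": [0,0,-20]},
    {"hand": 0.078,"delta_pos": [-0.204,-0.102,0.01],"rotation": [0,0,-24]},
    {"hand": 0.078,"delta_pos": [-0.236,-0.12,0.01],"rotation": [0,0,-27.5]},
    {"hand": 0.078,"delta_pos": [-0.2575,-0.131,0.011],"rotation": [0,0,-27.5]},
  ],
)

```text
time_s: 26.1
tool_pos: [0.4901, 0.1705, 0.2988]
tool_rot: [-3.138, -0.0, 2.719]
contact_force: [-0.4, 0.1, -0.7]
opening: 0.911
gripper_force: 0.0
```

Call:
jog_arm(
  deltas=[
    {"hand": 0.078,"delta_pos": [-0.024,-0.03,0],"rotation": [0,0,-4]},
    {"hand": 0.078,"delta_pos": [-0.048,-0.062,0],"rotation": [0,0,-8]},
    {"hand": 0.078,"delta_pos": [-0.072,-0.095,0],"rotation": [0,0,-12]},
    {"hand": 0.078,"delta_pos": [-0.096,-0.128,0],"rotation": [0,0,-16]},
    {"hand": 0.078,"delta_pos": [-0.12,-0.161,0],"rotation": [0,0,-20]},
    {"hand": 0.078,"delta_pos": [-0.144,-0.194,0],"rotation": [0,0,-24]},
    {"hand": 0.078,"delta_pos": [-0.171,-0.225,0],"rotation": [0,0,-27.8]},
    {"hand": 0.078,"delta_pos": [-0.171,-0.233,0],"rotation": [0,0,-27.8]},
  ],
)

```text
time_s: 26.77
tool_pos: [0.5507, -0.1145, 0.2991]
tool_rot: [-3.138, -0.001, -3.081]
contact_force: [1.5, -0.3, -0.1]
opening: 0.913
gripper_force: 0.0
```

```bash
python3 - <<'E'
from h import *
o=manip.get_obs();print(o["tool_pos"],o["tool_rot"],o["time_s"],o["opening"])
plan((.549,-.11,.175,3.2))
lids("wrist",(.45,.65,-.25,.1))
E
```

```text
[ 0.55069786 -0.11454138  0.299078  ] [-3.13843435e+00 -1.48765930e-03 -3.08060908e+00] 26.7667 0.9129105138392833
-> (0.549, -0.11, 0.175, 3.2) d [0.0012 0.005  0.1241] rot [-0.18 -0.09  0.15] rows>= 3.0
green xy 0.546 0.071 size [0.046 0.055] long-axis yaw -1.51
yellow xy 0.549 -0.11 size [0.046 0.06 ] long-axis yaw -1.52
blue xy 0.544 -0.025 size [0.047 0.061] long-axis yaw -3.09
```

Call:
jog_arm(
  deltas=[
    {"hand": 0.078,"delta_pos": [0.001,0.002,0.035],"rotation": [0,0,0]},
    {"hand": 0.078,"delta_pos": [0.001,0.002,0.07],"rotation": [0,0,0]},
    {"hand": 0.078,"delta_pos": [0.001,0.002,0.1],"rotation": [0,0,0]},
    {"hand": 0.078,"delta_pos": [0.001,0.002,0.118],"rotation": [0,0,0]},
    {"hand": 0.078,"delta_pos": [0.001,0.002,0.124],"rotation": [0,0,0]},
    {"hand": 0.05,"delta_pos": [0.001,0.002,0.124],"rotation": [0,0,0]},
    {"hand": 0.05,"delta_pos": [0.001,0.002,0.124],"rotation": [0,0,0]},
    {"hand": 0.05,"delta_pos": [0.001,0.002,0.124],"rotation": [0,0,0]},
  ],
)

```text
time_s: 27.48
tool_pos: [0.5491, -0.1077, 0.178]
tool_rot: [-3.139, 0.002, -3.082]
contact_force: [0.6, -0.2, -1.4]
opening: 0.694
gripper_force: 55.0
```

Call:
jog_arm(
  deltas=[
    {"hand": 0.05,"delta_pos": [0,0,0],"rotation": [0,0,0]},
    {"hand": 0.05,"delta_pos": [0,0,0],"rotation": [0,0,0]},
    {"hand": 0.05,"delta_pos": [0,0,0],"rotation": [0,0,0]},
    {"hand": 0.05,"delta_pos": [0,0,-0.03],"rotation": [0,0,0]},
    {"hand": 0.05,"delta_pos": [0,0,-0.065],"rotation": [0,0,0]},
    {"hand": 0.05,"delta_pos": [0,0,-0.1],"rotation": [0,0,0]},
    {"hand": 0.05,"delta_pos": [0,0,-0.125],"rotation": [0,0,0]},
    {"hand": 0.05,"delta_pos": [0,0,-0.125],"rotation": [0,0,0]},
  ],
)

```text
time_s: 28.15
tool_pos: [0.5494, -0.1077, 0.3076]
tool_rot: [-3.136, 0.008, -3.082]
contact_force: [1.0, -0.5, -1.1]
opening: 0.697
gripper_force: 55.2
```

Call:
jog_arm(
  deltas=[
    {"hand": 0.05,"delta_pos": [0.004,0.033,0],"rotation": [0,0,3.5]},
    {"hand": 0.05,"delta_pos": [0.008,0.066,0],"rotation": [0,0,7]},
    {"hand": 0.05,"delta_pos": [0.012,0.1,0],"rotation": [0,0,10.5]},
    {"hand": 0.05,"delta_pos": [0.016,0.135,0],"rotation": [0,0,14]},
    {"hand": 0.05,"delta_pos": [0.021,0.17,0],"rotation": [0,0,18]},
    {"hand": 0.05,"delta_pos": [0.026,0.205,0],"rotation": [0,0,22]},
    {"hand": 0.05,"delta_pos": [0.03,0.235,0],"rotation": [0,0,25]},
    {"hand": 0.05,"delta_pos": [0.034,0.257,0],"rotation": [0,0,27.8]},
  ],
)

```text
time_s: 28.82
tool_pos: [0.4986, 0.1492, 0.3009]
tool_rot: [-3.14, 0.001, 2.714]
contact_force: [0.7, -0.2, -0.7]
opening: 0.694
gripper_force: 55.1
```

Call:
jog_arm(
  deltas=[
    {"hand": 0.05,"delta_pos": [0.016,0.027,0],"rotation": [0,0,3.5]},
    {"hand": 0.05,"delta_pos": [0.032,0.056,0],"rotation": [0,0,7]},
    {"hand": 0.05,"delta_pos": [0.049,0.086,0],"rotation": [0,0,11]},
    {"hand": 0.05,"delta_pos": [0.066,0.116,0],"rotation": [0,0,15]},
    {"hand": 0.05,"delta_pos": [0.083,0.146,0],"rotation": [0,0,19]},
    {"hand": 0.05,"delta_pos": [0.1,0.176,0],"rotation": [0,0,23]},
    {"hand": 0.05,"delta_pos": [0.116,0.205,0],"rotation": [0,0,26]},
    {"hand": 0.05,"delta_pos": [0.126,0.223,0],"rotation": [0,0,27.7]},
  ],
)

```text
time_s: 29.48
tool_pos: [0.4759, 0.4049, 0.3]
tool_rot: [-3.14, 0.002, 2.231]
contact_force: [1.1, 0.8, -0.2]
opening: 0.693
gripper_force: 55.1
```

```bash
python3 - <<'E'
from h import *
o=manip.get_obs();print(o["tool_pos"],o["tool_rot"],o["time_s"],o["opening"])
plan((.4775,.40,.186,2.231))
E
```

```text
[0.47590861 0.40488802 0.29998053] [-3.14028849e+00  1.60856207e-03  2.23060574e+00] 29.4833 0.6932598099453747
-> (0.4775, 0.4, 0.186, 2.231) d [-0.0047 -0.0016  0.114 ] rot [-0.07  0.09 -0.02] rows>= 2.7
```

Call:
jog_arm(
  deltas=[
    {"hand": 0.05,"delta_pos": [-0.005,-0.002,0],"rotation": [0,0,0]},
    {"hand": 0.05,"delta_pos": [-0.005,-0.002,0.035],"rotation": [0,0,0]},
    {"hand": 0.05,"delta_pos": [-0.005,-0.002,0.07],"rotation": [0,0,0]},
    {"hand": 0.05,"delta_pos": [-0.005,-0.002,0.095],"rotation": [0,0,0]},
    {"hand": 0.05,"delta_pos": [-0.005,-0.002,0.108],"rotation": [0,0,0]},
    {"hand": 0.05,"delta_pos": [-0.005,-0.002,0.115],"rotation": [0,0,0]},
    {"hand": 0.05,"delta_pos": [-0.005,-0.002,0.115],"rotation": [0,0,0]},
  ],
)

```text
time_s: 30.07
tool_pos: [0.4783, 0.3965, 0.1846]
tool_rot: [-3.139, 0.002, 2.232]
contact_force: [0.5, 0.1, -1.3]
opening: 0.697
gripper_force: 55.2
```

Call:
jog_arm(
  deltas=[
    {"hand": 0.072,"delta_pos": [0,0,0],"rotation": [0,0,0]},
    {"hand": 0.072,"delta_pos": [0,0,0],"rotation": [0,0,0]},
    {"hand": 0.072,"delta_pos": [0,0,0],"rotation": [0,0,0]},
    {"hand": 0.072,"delta_pos": [0,0,-0.02],"rotation": [0,0,0]},
    {"hand": 0.072,"delta_pos": [0,0,-0.055],"rotation": [0,0,0]},
    {"hand": 0.072,"delta_pos": [0,0,-0.095],"rotation": [0,0,0]},
    {"hand": 0.072,"delta_pos": [0,0,-0.115],"rotation": [0,0,0]},
    {"hand": 0.078,"delta_pos": [0,0,-0.115],"rotation": [0,0,0]},
  ],
)

```text
time_s: 30.73
tool_pos: [0.4788, 0.3974, 0.3072]
tool_rot: [3.134, 0.003, 2.233]
contact_force: [-0.1, 0.4, 1.1]
opening: 0.913
gripper_force: 0.0
```

```bash
python3 - <<'E'
from h import *
o=manip.get_obs();print(o["tool_pos"],o["tool_rot"],o["time_s"],o["opening"],o["contact_force"])
lids("top",(.1,.8,-.3,.6))
plan((.511,.188,.30,1.93),(.545,-.024,.30,1.63),(.545,-.024,.175,1.63),(.545,-.024,.30,1.63),(.535,.16,.30,1.93),(.5205,.345,.30,2.231))
E
```

```text
[0.47876825 0.39739077 0.30719417] [3.13380214e+00 2.93117241e-03 2.23264855e+00] 30.7333 0.9126642243253118 [-0.10659197  0.4275193   1.06732024]
green xy 0.721 0.265 size [0.039 0.057] long-axis yaw -0.7
green xy 0.546 0.08 size [0.044 0.06 ] long-axis yaw -1.51
yellow xy 0.48 0.395 size [0.048 0.064] long-axis yaw -2.5
blue xy 0.545 -0.024 size [0.044 0.06 ] long-axis yaw -3.08
-> (0.511, 0.188, 0.3, 1.93) d [-0.185  -0.1029  0.0044] rot [ 0.29  0.11 17.34] rows>= 5.1
-> (0.545, -0.024, 0.3, 1.63) d [-0.2104 -0.0427 -0.    ] rot [ 0.   -0.   17.19] rows>= 5.1
-> (0.545, -0.024, 0.175, 1.63) d [ 0.    -0.     0.125] rot [0. 0. 0.] rows>= 3.0
-> (0.545, -0.024, 0.3, 1.63) d [ 0.     0.    -0.125] rot [0. 0. 0.] rows>= 3.0
-> (0.535, 0.16, 0.3, 1.93) d [0.1843 0.0009 0.    ] rot [  0.     0.   -17.19] rows>= 4.4
-> (0.5205, 0.345, 0.3, 2.231) d [0.1783 0.0515 0.    ] rot [  0.     0.   -17.25] rows>= 4.5
```

Call:
jog_arm(
  deltas=[
    {"hand": 0.078,"delta_pos": [-0.03,-0.017,0.004],"rotation": [0.3,0.1,3]},
    {"hand": 0.078,"delta_pos": [-0.06,-0.033,0.004],"rotation": [0.3,0.1,6]},
    {"hand": 0.078,"delta_pos": [-0.09,-0.05,0.004],"rotation": [0.3,0.1,9]},
    {"hand": 0.078,"delta_pos": [-0.12,-0.067,0.004],"rotation": [0.3,0.1,12]},
    {"hand": 0.078,"delta_pos": [-0.15,-0.083,0.004],"rotation": [0.3,0.1,15]},
    {"hand": 0.078,"delta_pos": [-0.175,-0.097,0.004],"rotation": [0.3,0.1,17]},
    {"hand": 0.078,"delta_pos": [-0.185,-0.103,0.004],"rotation": [0.3,0.1,17.3]},
    {"hand": 0.078,"delta_pos": [-0.185,-0.103,0.004],"rotation": [0.3,0.1,17.3]},
  ],
)

```text
time_s: 31.45
tool_pos: [0.5109, 0.1856, 0.2968]
tool_rot: [-3.135, 0.002, 1.928]
contact_force: [-0.4, -0.8, 0.6]
opening: 0.911
gripper_force: 0.0
```

Call:
jog_arm(
  deltas=[
    {"hand": 0.078,"delta_pos": [-0.03,-0.006,0],"rotation": [0,0,3]},
    {"hand": 0.078,"delta_pos": [-0.065,-0.013,0],"rotation": [0,0,6]},
    {"hand": 0.078,"delta_pos": [-0.1,-0.02,0],"rotation": [0,0,9]},
    {"hand": 0.078,"delta_pos": [-0.135,-0.027,0],"rotation": [0,0,12]},
    {"hand": 0.078,"delta_pos": [-0.17,-0.034,0],"rotation": [0,0,15]},
    {"hand": 0.078,"delta_pos": [-0.2,-0.041,0],"rotation": [0,0,17.2]},
    {"hand": 0.078,"delta_pos": [-0.21,-0.043,0],"rotation": [0,0,17.2]},
    {"hand": 0.078,"delta_pos": [-0.21,-0.043,0],"rotation": [0,0,17.2]},
  ],
)

```text
time_s: 32.12
tool_pos: [0.5448, -0.0252, 0.2972]
tool_rot: [-3.136, 0.003, 1.629]
contact_force: [-0.2, 0.7, 0.2]
opening: 0.916
gripper_force: 0.0
```

```bash
python3 - <<'E'
from h import *
o=manip.get_obs();print(o["tool_pos"],o["tool_rot"],o["time_s"],o["opening"],o["contact_force"])
lids("wrist",(.4,.7,-.2,.15))
plan((.545,-.024,.175,1.63))
E
```

```text
[ 0.54478715 -0.02515908  0.29720247] [-3.13593784  0.00319401  1.62932186] 32.1167 0.9156594461234501 [-0.2315921   0.66328379  0.21136868]
green xy 0.548 0.08 size [0.044 0.057] long-axis yaw -1.51
blue xy 0.546 -0.021 size [0.046 0.06 ] long-axis yaw -3.08
-> (0.545, -0.024, 0.175, 1.63) d [0.0002 0.0011 0.1222] rot [-0.33  0.16  0.02] rows>= 2.9
```

Call:
jog_arm(
  deltas=[
    {"hand": 0.078,"delta_pos": [0.001,0.001,0.035],"rotation": [-0.3,0.15,0]},
    {"hand": 0.078,"delta_pos": [0.001,0.001,0.07],"rotation": [-0.3,0.15,0]},
    {"hand": 0.078,"delta_pos": [0.001,0.001,0.1],"rotation": [-0.3,0.15,0]},
    {"hand": 0.078,"delta_pos": [0.001,0.001,0.117],"rotation": [-0.3,0.15,0]},
    {"hand": 0.078,"delta_pos": [0.001,0.001,0.122],"rotation": [-0.3,0.15,0]},
    {"hand": 0.05,"delta_pos": [0.001,0.001,0.122],"rotation": [-0.3,0.15,0]},
    {"hand": 0.05,"delta_pos": [0.001,0.001,0.122],"rotation": [-0.3,0.15,0]},
    {"hand": 0.05,"delta_pos": [0.001,0.001,0.122],"rotation": [-0.3,0.15,0]},
  ],
)

```text
time_s: 32.83
tool_pos: [0.5452, -0.0228, 0.1771]
tool_rot: [3.14, 0.001, 1.631]
contact_force: [-0.1, -0.0, -1.4]
opening: 0.694
gripper_force: 54.9
```

Call:
jog_arm(
  deltas=[
    {"hand": 0.05,"delta_pos": [0,0,0],"rotation": [0,0,0]},
    {"hand": 0.05,"delta_pos": [0,0,0],"rotation": [0,0,0]},
    {"hand": 0.05,"delta_pos": [0,0,0],"rotation": [0,0,0]},
    {"hand": 0.05,"delta_pos": [0,0,-0.03],"rotation": [0,0,0]},
    {"hand": 0.05,"delta_pos": [0,0,-0.065],"rotation": [0,0,0]},
    {"hand": 0.05,"delta_pos": [0,0,-0.1],"rotation": [0,0,0]},
    {"hand": 0.05,"delta_pos": [0,0,-0.125],"rotation": [0,0,0]},
    {"hand": 0.05,"delta_pos": [0,0,-0.125],"rotation": [0,0,0]},
  ],
)

```text
time_s: 33.5
tool_pos: [0.5454, -0.0234, 0.3063]
tool_rot: [3.134, 0.003, 1.63]
contact_force: [-0.0, -0.4, -0.9]
opening: 0.697
gripper_force: 55.7
```

Call:
jog_arm(
  deltas=[
    {"hand": 0.05,"delta_pos": [0.025,0,0],"rotation": [0,0,-2]},
    {"hand": 0.05,"delta_pos": [0.055,0,0],"rotation": [0,0,-5]},
    {"hand": 0.05,"delta_pos": [0.085,0,0],"rotation": [0,0,-8]},
    {"hand": 0.05,"delta_pos": [0.115,0,0],"rotation": [0,0,-11]},
    {"hand": 0.05,"delta_pos": [0.145,0.001,0],"rotation": [0,0,-14]},
    {"hand": 0.05,"delta_pos": [0.17,0.001,0],"rotation": [0,0,-16]},
    {"hand": 0.05,"delta_pos": [0.184,0.001,0],"rotation": [0,0,-17.2]},
    {"hand": 0.05,"delta_pos": [0.184,0.001,0],"rotation": [0,0,-17.2]},
  ],
)

```text
time_s: 34.17
tool_pos: [0.5342, 0.1628, 0.2998]
tool_rot: [-3.141, -0.0, 1.934]
contact_force: [-0.4, -0.1, -0.7]
opening: 0.693
gripper_force: 55.5
```

Call:
jog_arm(
  deltas=[
    {"hand": 0.05,"delta_pos": [0.025,0.007,0],"rotation": [0,0,-2]},
    {"hand": 0.05,"delta_pos": [0.055,0.016,0],"rotation": [0,0,-5]},
    {"hand": 0.05,"delta_pos": [0.085,0.025,0],"rotation": [0,0,-8]},
    {"hand": 0.05,"delta_pos": [0.115,0.033,0],"rotation": [0,0,-11]},
    {"hand": 0.05,"delta_pos": [0.145,0.042,0],"rotation": [0,0,-14]},
    {"hand": 0.05,"delta_pos": [0.168,0.049,0],"rotation": [0,0,-17.2]},
    {"hand": 0.05,"delta_pos": [0.178,0.0515,0],"rotation": [0,0,-17.2]},
    {"hand": 0.05,"delta_pos": [0.178,0.0515,0],"rotation": [0,0,-17.2]},
  ],
)

```text
time_s: 34.83
tool_pos: [0.52, 0.3465, 0.2996]
tool_rot: [-3.14, 0.0, 2.231]
contact_force: [-0.3, 0.5, -1.8]
opening: 0.693
gripper_force: 55.5
```

```bash
python3 - <<'E'
from h import *
o=manip.get_obs();print(o["tool_pos"],o["tool_rot"],o["time_s"],o["opening"])
plan((.5215,.343,.185,2.231))
E
```

```text
[0.51995777 0.34645024 0.29957664] [-3.14043621e+00  8.28230263e-05  2.23125330e+00] 34.8333 0.6928190674571884
-> (0.5215, 0.343, 0.185, 2.231) d [-0.0037 -0.0008  0.1146] rot [-0.07  0.    0.01] rows>= 2.7
```

Call:
jog_arm(
  deltas=[
    {"hand": 0.05,"delta_pos": [-0.003,0,0],"rotation": [0,0,0]},
    {"hand": 0.05,"delta_pos": [-0.003,0,0.035],"rotation": [0,0,0]},
    {"hand": 0.05,"delta_pos": [-0.003,0,0.07],"rotation": [0,0,0]},
    {"hand": 0.05,"delta_pos": [-0.003,0,0.095],"rotation": [0,0,0]},
    {"hand": 0.05,"delta_pos": [-0.003,0,0.108],"rotation": [0,0,0]},
    {"hand": 0.05,"delta_pos": [-0.003,0,0.115],"rotation": [0,0,0]},
    {"hand": 0.05,"delta_pos": [-0.003,0,0.115],"rotation": [0,0,0]},
  ],
)

```text
time_s: 35.42
tool_pos: [0.5224, 0.3418, 0.1846]
tool_rot: [-3.14, 0.0, 2.229]
contact_force: [-0.5, 0.4, -1.2]
opening: 0.692
gripper_force: 55.5
```

Call:
jog_arm(
  deltas=[
    {"hand": 0.072,"delta_pos": [0,0,0],"rotation": [0,0,0]},
    {"hand": 0.072,"delta_pos": [0,0,0],"rotation": [0,0,0]},
    {"hand": 0.072,"delta_pos": [0,0,0],"rotation": [0,0,0]},
    {"hand": 0.072,"delta_pos": [0,0,-0.02],"rotation": [0,0,0]},
    {"hand": 0.072,"delta_pos": [0,0,-0.055],"rotation": [0,0,0]},
    {"hand": 0.072,"delta_pos": [0,0,-0.095],"rotation": [0,0,0]},
    {"hand": 0.072,"delta_pos": [0,0,-0.115],"rotation": [0,0,0]},
    {"hand": 0.078,"delta_pos": [0,0,-0.115],"rotation": [0,0,0]},
  ],
)

```text
time_s: 36.08
tool_pos: [0.5226, 0.3432, 0.3071]
tool_rot: [3.133, 0.002, 2.231]
contact_force: [-0.3, 0.4, 0.8]
opening: 0.912
gripper_force: 0.0
```

```bash
python3 - <<'E'
from h import *
o=manip.get_obs();print(o["tool_pos"],o["tool_rot"],o["time_s"],o["opening"],o["contact_force"])
lids("top",(.1,.8,-.3,.6))
plan((.535,.21,.30,2.715),(.546,.08,.30,3.2),(.546,.08,.175,3.2),(.546,.08,.30,3.2),(.555,.185,.30,2.715),(.563,.2896,.30,2.231))
E
```

```text
[0.52262613 0.34322141 0.30709203] [3.13302903e+00 2.23102765e-03 2.23097171e+00] 36.0833 0.912187482292464 [-0.27159401  0.41113852  0.80476984]
red xy 0.431 0.464 size [0.035 0.064] long-axis yaw -2.68
green xy 0.721 0.265 size [0.039 0.056] long-axis yaw -0.72
green xy 0.546 0.08 size [0.044 0.06 ] long-axis yaw -1.51
blue xy 0.521 0.343 size [0.05  0.063] long-axis yaw -2.48
blue xy 0.436 0.509 size [0.057 0.104] long-axis yaw -2.82
-> (0.535, 0.21, 0.3, 2.715) d [-0.1128 -0.0716  0.004 ] rot [  0.29   0.17 -27.74] rows>= 3.9
-> (0.546, 0.08, 0.3, 3.2) d [-0.0638 -0.1138 -0.    ] rot [ -0.     0.   -27.79] rows>= 3.9
-> (0.546, 0.08, 0.175, 3.2) d [-0.    -0.     0.125] rot [0. 0. 0.] rows>= 3.0
-> (0.546, 0.08, 0.3, 3.2) d [ 0.     0.    -0.125] rot [0. 0. 0.] rows>= 3.0
-> (0.555, 0.185, 0.3, 2.715) d [-0.0151  0.1043  0.    ] rot [ 0.   -0.   27.79] rows>= 3.9
-> (0.563, 0.2896, 0.3, 2.231) d [0.036  0.0985 0.    ] rot [ 0.   -0.   27.73] rows>= 3.9
```

Call:
jog_arm(
  deltas=[
    {"hand": 0.078,"delta_pos": [-0.018,-0.011,0],"rotation": [0,0,-4.5]},
    {"hand": 0.078,"delta_pos": [-0.036,-0.023,0],"rotation": [0,0,-9]},
    {"hand": 0.078,"delta_pos": [-0.056,-0.035,0],"rotation": [0,0,-14]},
    {"hand": 0.078,"delta_pos": [-0.076,-0.048,0],"rotation": [0,0,-19]},
    {"hand": 0.078,"delta_pos": [-0.096,-0.06,0],"rotation": [0,0,-24]},
    {"hand": 0.078,"delta_pos": [-0.113,-0.0715,0],"rotation": [0,0,-27.7]},
    {"hand": 0.078,"delta_pos": [-0.113,-0.0715,0],"rotation": [0,0,-27.7]},
    {"hand": 0.078,"delta_pos": [-0.113,-0.0715,0],"rotation": [0,0,-27.7]},
  ],
)

```text
time_s: 36.8
tool_pos: [0.5349, 0.209, 0.3002]
tool_rot: [-3.141, 0.0, 2.712]
contact_force: [-0.4, 0.7, 0.3]
opening: 0.915
gripper_force: 0.0
```

Call:
jog_arm(
  deltas=[
    {"hand": 0.078,"delta_pos": [-0.01,-0.018,0],"rotation": [0,0,-4.5]},
    {"hand": 0.078,"delta_pos": [-0.02,-0.036,0],"rotation": [0,0,-9]},
    {"hand": 0.078,"delta_pos": [-0.031,-0.056,0],"rotation": [0,0,-14]},
    {"hand": 0.078,"delta_pos": [-0.043,-0.078,0],"rotation": [0,0,-19]},
    {"hand": 0.078,"delta_pos": [-0.055,-0.1,0],"rotation": [0,0,-24]},
    {"hand": 0.078,"delta_pos": [-0.064,-0.114,0],"rotation": [0,0,-27.8]},
    {"hand": 0.078,"delta_pos": [-0.064,-0.114,0],"rotation": [0,0,-27.8]},
    {"hand": 0.078,"delta_pos": [-0.064,-0.114,0],"rotation": [0,0,-27.8]},
  ],
)

```text
time_s: 37.47
tool_pos: [0.546, 0.0796, 0.3003]
tool_rot: [-3.141, -0.0, -3.087]
contact_force: [0.0, 0.2, 0.7]
opening: 0.916
gripper_force: 0.0
```

```bash
python3 - <<'E'
from h import *
o=manip.get_obs();print(o["tool_pos"],o["tool_rot"],o["time_s"],o["opening"],o["contact_force"])
lids("wrist",(.4,.7,-.1,.25))
plan((.546,.08,.175,3.2))
E
```

```text
[0.54598709 0.07961855 0.30028683] [-3.14126583e+00 -3.08476035e-04 -3.08655228e+00] 37.4667 0.9160049193766666 [0.02195345 0.21495551 0.67310909]
green xy 0.546 0.081 size [0.046 0.06 ] long-axis yaw -1.52
blue xy 0.561 0.231 size [0.025 0.093] long-axis yaw -2.48
-> (0.546, 0.08, 0.175, 3.2) d [-0.0002 -0.0002  0.1253] rot [-0.01 -0.02 -0.16] rows>= 3.0
```

Call:
jog_arm(
  deltas=[
    {"hand": 0.078,"delta_pos": [0,0,0.035],"rotation": [0,0,0]},
    {"hand": 0.078,"delta_pos": [0,0,0.07],"rotation": [0,0,0]},
    {"hand": 0.078,"delta_pos": [0,0,0.1],"rotation": [0,0,0]},
    {"hand": 0.078,"delta_pos": [0,0,0.119],"rotation": [0,0,0]},
    {"hand": 0.078,"delta_pos": [0,0,0.125],"rotation": [0,0,0]},
    {"hand": 0.05,"delta_pos": [0,0,0.125],"rotation": [0,0,0]},
    {"hand": 0.05,"delta_pos": [0,0,0.125],"rotation": [0,0,0]},
    {"hand": 0.05,"delta_pos": [0,0,0.125],"rotation": [0,0,0]},
  ],
)

```text
time_s: 38.18
tool_pos: [0.5464, 0.0798, 0.177]
tool_rot: [-3.141, 0.002, -3.084]
contact_force: [0.1, -0.1, -2.5]
opening: 0.692
gripper_force: 55.5
```

Call:
jog_arm(
  deltas=[
    {"hand": 0.05,"delta_pos": [0,0,0],"rotation": [0,0,0]},
    {"hand": 0.05,"delta_pos": [0,0,0],"rotation": [0,0,0]},
    {"hand": 0.05,"delta_pos": [0,0,0],"rotation": [0,0,0]},
    {"hand": 0.05,"delta_pos": [0,0,-0.03],"rotation": [0,0,0]},
    {"hand": 0.05,"delta_pos": [0,0,-0.065],"rotation": [0,0,0]},
    {"hand": 0.05,"delta_pos": [0,0,-0.1],"rotation": [0,0,0]},
    {"hand": 0.05,"delta_pos": [0,0,-0.125],"rotation": [0,0,0]},
    {"hand": 0.05,"delta_pos": [0,0,-0.125],"rotation": [0,0,0]},
  ],
)

```text
time_s: 38.85
tool_pos: [0.5466, 0.0794, 0.3063]
tool_rot: [-3.141, 0.008, -3.084]
contact_force: [-0.0, -0.3, -1.3]
opening: 0.691
gripper_force: 55.9
```

Call:
jog_arm(
  deltas=[
    {"hand": 0.05,"delta_pos": [-0.002,0.016,0],"rotation": [0,0,4.5]},
    {"hand": 0.05,"delta_pos": [-0.005,0.033,0],"rotation": [0,0,9]},
    {"hand": 0.05,"delta_pos": [-0.008,0.052,0],"rotation": [0,0,14]},
    {"hand": 0.05,"delta_pos": [-0.011,0.071,0],"rotation": [0,0,19]},
    {"hand": 0.05,"delta_pos": [-0.013,0.09,0],"rotation": [0,0,24]},
    {"hand": 0.05,"delta_pos": [-0.015,0.104,0],"rotation": [0,0,27.8]},
    {"hand": 0.05,"delta_pos": [-0.015,0.104,0],"rotation": [0,0,27.8]},
    {"hand": 0.05,"delta_pos": [-0.015,0.104,0],"rotation": [0,0,27.8]},
  ],
)

```text
time_s: 39.52
tool_pos: [0.5547, 0.1845, 0.2998]
tool_rot: [-3.14, -0.0, 2.716]
contact_force: [-0.4, 0.4, -2.2]
opening: 0.691
gripper_force: 55.7
```

Call:
jog_arm(
  deltas=[
    {"hand": 0.05,"delta_pos": [0.006,0.016,0],"rotation": [0,0,4.5]},
    {"hand": 0.05,"delta_pos": [0.012,0.032,0],"rotation": [0,0,9]},
    {"hand": 0.05,"delta_pos": [0.018,0.05,0],"rotation": [0,0,14]},
    {"hand": 0.05,"delta_pos": [0.024,0.068,0],"rotation": [0,0,19]},
    {"hand": 0.05,"delta_pos": [0.031,0.086,0],"rotation": [0,0,24]},
    {"hand": 0.05,"delta_pos": [0.036,0.098,0],"rotation": [0,0,27.7]},
    {"hand": 0.05,"delta_pos": [0.036,0.098,0],"rotation": [0,0,27.7]},
    {"hand": 0.05,"delta_pos": [0.036,0.098,0],"rotation": [0,0,27.7]},
  ],
)

```text
time_s: 40.18
tool_pos: [0.5627, 0.2878, 0.2999]
tool_rot: [-3.14, 0.0, 2.234]
contact_force: [-0.5, -0.8, -2.7]
opening: 0.697
gripper_force: 55.7
```

```bash
python3 - <<'E'
from h import *
o=manip.get_obs();print(o["tool_pos"],o["tool_rot"],o["time_s"],o["opening"])
plan((.5625,.290,.185,2.231))
E
```

```text
[0.56272335 0.28779819 0.29987924] [-3.14038039e+00  4.92795648e-04  2.23361546e+00] 40.1833 0.6968823899098779
-> (0.5625, 0.29, 0.185, 2.231) d [0.0019 0.0013 0.1149] rot [-0.07  0.03  0.15] rows>= 2.8
```

Call:
jog_arm(
  deltas=[
    {"hand": 0.05,"delta_pos": [0.001,0,0],"rotation": [0,0,0]},
    {"hand": 0.05,"delta_pos": [0.001,0,0.035],"rotation": [0,0,0]},
    {"hand": 0.05,"delta_pos": [0.001,0,0.07],"rotation": [0,0,0]},
    {"hand": 0.05,"delta_pos": [0.001,0,0.095],"rotation": [0,0,0]},
    {"hand": 0.05,"delta_pos": [0.001,0,0.108],"rotation": [0,0,0]},
    {"hand": 0.05,"delta_pos": [0.001,0,0.115],"rotation": [0,0,0]},
    {"hand": 0.05,"delta_pos": [0.001,0,0.115],"rotation": [0,0,0]},
  ],
)

```text
time_s: 40.77
tool_pos: [0.5621, 0.2884, 0.1847]
tool_rot: [-3.14, 0.0, 2.231]
contact_force: [0.4, 0.2, -1.9]
opening: 0.69
gripper_force: 55.7
```

Call:
jog_arm(
  deltas=[
    {"hand": 0.072,"delta_pos": [0,0,0],"rotation": [0,0,0]},
    {"hand": 0.072,"delta_pos": [0,0,0],"rotation": [0,0,0]},
    {"hand": 0.072,"delta_pos": [0,0,0],"rotation": [0,0,0]},
    {"hand": 0.072,"delta_pos": [0,0,-0.02],"rotation": [0,0,0]},
    {"hand": 0.072,"delta_pos": [0,0,-0.055],"rotation": [0,0,0]},
    {"hand": 0.072,"delta_pos": [0,0,-0.095],"rotation": [0,0,0]},
    {"hand": 0.072,"delta_pos": [0,0,-0.115],"rotation": [0,0,0]},
    {"hand": 0.072,"delta_pos": [0,0,-0.115],"rotation": [0,0,0]},
  ],
)

```text
time_s: 41.43
tool_pos: [0.5627, 0.2894, 0.3072]
tool_rot: [3.133, 0.003, 2.231]
contact_force: [0.9, 0.3, 0.3]
opening: 0.846
gripper_force: 0.0
```

```bash
python3 - <<'E'
from h import *
o=manip.get_obs();print(o["tool_pos"],o["tool_rot"],o["time_s"],o["opening"],o["contact_force"])
plan((.40,.12,.30,1.75),(.321,.20,.30,1.30),(.321,.20,.205,1.30))
E
```

```text
[0.56266565 0.28935855 0.30719485] [3.13323042 0.00322883 2.23109895] 41.4333 0.8464593472682137 [0.93573653 0.2555979  0.33821019]
-> (0.4, 0.12, 0.3, 1.75) d [-0.034  -0.2324  0.0054] rot [ 0.51  0.07 27.57] rows>= 5.6
-> (0.321, 0.2, 0.3, 1.3) d [ 0.0928 -0.0635 -0.    ] rot [ 0.   -0.   25.78] rows>= 3.6
-> (0.321, 0.2, 0.205, 1.3) d [ 0.    -0.     0.095] rot [0. 0. 0.] rows>= 2.3
```

Call:
jog_arm(
  deltas=[
    {"hand": 0.03,"delta_pos": [-0.005,-0.034,0],"rotation": [0,0,4]},
    {"hand": 0.01,"delta_pos": [-0.01,-0.068,0],"rotation": [0,0,8]},
    {"hand": 0.0,"delta_pos": [-0.015,-0.102,0],"rotation": [0,0,12]},
    {"hand": 0.0,"delta_pos": [-0.02,-0.136,0],"rotation": [0,0,16]},
    {"hand": 0.0,"delta_pos": [-0.025,-0.17,0],"rotation": [0,0,20]},
    {"hand": 0.0,"delta_pos": [-0.03,-0.204,0],"rotation": [0,0,24]},
    {"hand": 0.0,"delta_pos": [-0.034,-0.232,0],"rotation": [0,0,27.6]},
    {"hand": 0.0,"delta_pos": [-0.034,-0.232,0],"rotation": [0,0,27.6]},
  ],
  grip_force=40,
)

```text
time_s: 42.1
tool_pos: [0.3969, 0.1178, 0.3011]
tool_rot: [3.141, 0.001, 1.744]
contact_force: [0.1, -0.1, 0.7]
opening: 0.001
gripper_force: 0.0
```

```bash
python3 - <<'E'
from h import *
o=manip.get_obs();print(o["tool_pos"],o["tool_rot"],o["time_s"],o["opening"],o["contact_force"])
d,I=lids("top",(.1,.8,-.5,.6)); cv2.imwrite("pics/td10.png",cv2.resize(I,None,fx=.46,fy=.46,interpolation=cv2.INTER_AREA))
plan((.321,.20,.30,1.30),(.321,.20,.205,1.30))
E
```

```text
[0.39692715 0.11783949 0.30105251] [3.14103226e+00 1.35452475e-03 1.74378142e+00] 42.1 0.0010345025138000592 [ 0.0994828  -0.13714417  0.67287748]
red xy 0.435 0.455 size [0.048 0.064] long-axis yaw -2.48
green xy 0.721 0.265 size [0.038 0.056] long-axis yaw -0.72
green xy 0.564 0.287 size [0.047 0.063] long-axis yaw -2.48
yellow xy 0.48 0.395 size [0.048 0.064] long-axis yaw -2.48
blue xy 0.522 0.342 size [0.047 0.063] long-axis yaw -2.48
-> (0.321, 0.2, 0.3, 1.3) d [ 0.0935 -0.062   0.0012] rot [ 0.12  0.03 25.59] rows>= 3.6
-> (0.321, 0.2, 0.205, 1.3) d [ 0.    -0.     0.095] rot [0. 0. 0.] rows>= 2.3
```

View pics/td10.png

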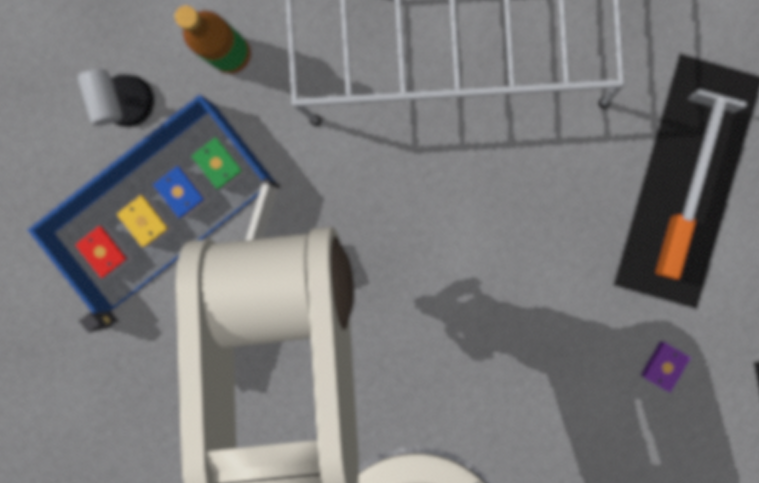

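All four modules lie side by side in the locker and the hook is aligned on its mat. Next is the gate.

```bash
python3 - <<'E'
from h import *
H=np.array([.53,.206]);D=lambda t:np.array([np.cos(t),np.sin(t)])
W=lambda a,g:(*np.round(H+.2*D(2.231+a)-(.015+g)*D(.66+a),4),.205,round(.66+a,3))
plan((.321,.20,.30,1.30),(.321,.20,.205,1.30))
S=(.321,.20,.205,1.30)
for a in (.6,.52,.44,.36,.28,.2,.14): plan(W(a,0),start=S)
S=W(.14,0); print()
for a,g in ((.1,0),(.07,0),(.04,0),(.02,0),(0,0),(0,-.004),(0,-.008)): plan(W(a,g),start=S)
E
```

```text
-> (0.321, 0.2, 0.3, 1.3) d [ 0.0935 -0.062   0.0012] rot [ 0.12  0.03 25.59] rows>= 3.6
-> (0.321, 0.2, 0.205, 1.3) d [ 0.    -0.     0.095] rot [0. 0. 0.] rows>= 2.3
-> (np.float64(0.335), np.float64(0.2528), 0.205, 1.26) d [ 0.0546 -0.0006 -0.    ] rot [-0.   -0.    2.29] rows>= 1.3
-> (np.float64(0.3393), np.float64(0.2683), 0.205, 1.18) d [ 0.0707 -0.0006 -0.    ] rot [ 0.   -0.    6.88] rows>= 1.7
-> (np.float64(0.3449), np.float64(0.2833), 0.205, 1.1) d [0.0867 0.0007 0.    ] rot [ 0.   -0.   11.46] rows>= 2.1
-> (np.float64(0.3517), np.float64(0.2979), 0.205, 1.02) d [0.1025 0.0034 0.    ] rot [ 0.   -0.   16.04] rows>= 2.5
-> (np.float64(0.3596), np.float64(0.3118), 0.205, 0.94) d [0.1181 0.0073 0.    ] rot [ 0.   -0.   20.63] rows>= 2.9
-> (np.float64(0.3686), np.float64(0.3251), 0.205, 0.86) d [0.1333 0.0124 0.    ] rot [-0.   -0.   25.21] rows>= 3.5
-> (np.float64(0.376), np.float64(0.3346), 0.205, 0.8) d [0.1444 0.017  0.    ] rot [ 0.   -0.   28.65] rows>= 4.0

-> (np.float64(0.3813), np.float64(0.3406), 0.205, 0.76) d [ 0.008  -0.0004 -0.    ] rot [ 0.   -0.    2.29] rows>= 0.3
-> (np.float64(0.3854), np.float64(0.345), 0.205, 0.73) d [ 0.014  -0.0005 -0.    ] rot [ 0.   -0.    4.01] rows>= 0.6
-> (np.float64(0.3897), np.float64(0.3493), 0.205, 0.7) d [ 0.0201 -0.0004 -0.    ] rot [ 0.   -0.    5.73] rows>= 0.8
-> (np.float64(0.3925), np.float64(0.3521), 0.205, 0.68) d [ 0.024  -0.0004 -0.    ] rot [ 0.   -0.    6.88] rows>= 1.0
-> (np.float64(0.3955), np.float64(0.3548), 0.205, 0.66) d [ 0.0281 -0.0001 -0.    ] rot [ 0.   -0.    8.02] rows>= 1.1
-> (np.float64(0.3987), np.float64(0.3572), 0.205, 0.66) d [0.032  0.0005 0.    ] rot [ 0.   -0.    8.02] rows>= 1.1
-> (np.float64(0.4018), np.float64(0.3597), 0.205, 0.66) d [0.036 0.001 0.   ] rot [ 0.   -0.    8.02] rows>= 1.1
```

Call:
jog_arm(
  deltas=[
    {"hand": 0.0,"delta_pos": [0.023,-0.015,0],"rotation": [0,0,6]},
    {"hand": 0.0,"delta_pos": [0.047,-0.031,0],"rotation": [0,0,12]},
    {"hand": 0.0,"delta_pos": [0.07,-0.046,0],"rotation": [0,0,18]},
    {"hand": 0.0,"delta_pos": [0.0935,-0.062,0],"rotation": [0,0,25.6]},
    {"hand": 0.0,"delta_pos": [0.0935,-0.062,0.03],"rotation": [0,0,25.6]},
    {"hand": 0.0,"delta_pos": [0.0935,-0.062,0.065],"rotation": [0,0,25.6]},
    {"hand": 0.0,"delta_pos": [0.0935,-0.062,0.096],"rotation": [0,0,25.6]},
    {"hand": 0.0,"delta_pos": [0.0935,-0.062,0.096],"rotation": [0,0,25.6]},
  ],
)

```text
time_s: 42.82
tool_pos: [0.3207, 0.2009, 0.2004]
tool_rot: [-3.137, 0.004, 1.304]
contact_force: [-0.5, -0.2, -0.9]
opening: 0.0
gripper_force: 0.0
```

Call:
jog_arm(
  deltas=[
    {"hand": 0.0,"delta_pos": [0.02,0,0],"rotation": [0,0,0]},
    {"hand": 0.0,"delta_pos": [0.038,0,0],"rotation": [0,0,1]},
    {"hand": 0.0,"delta_pos": [0.055,0,0],"rotation": [0,0,2.3]},
    {"hand": 0.0,"delta_pos": [0.071,0,0],"rotation": [0,0,7]},
    {"hand": 0.0,"delta_pos": [0.087,0.001,0],"rotation": [0,0,11.5]},
    {"hand": 0.0,"delta_pos": [0.1025,0.0035,0],"rotation": [0,0,16]},
    {"hand": 0.0,"delta_pos": [0.118,0.007,0],"rotation": [0,0,20.6]},
    {"hand": 0.0,"delta_pos": [0.133,0.0125,0],"rotation": [0,0,25.2]},
  ],
)

```text
time_s: 43.48
tool_pos: [0.3701, 0.3273, 0.2063]
tool_rot: [3.141, -0.001, 0.859]
contact_force: [-1.0, -0.3, -0.4]
opening: 0.004
gripper_force: 0.3
```

Call:
jog_arm(
  deltas=[
    {"hand": 0.0,"delta_pos": [0.0055,0.0005,0],"rotation": [0,0,1.7]},
    {"hand": 0.0,"delta_pos": [0.011,0.001,0],"rotation": [0,0,3.4]},
    {"hand": 0.0,"delta_pos": [0.015,0.001,0],"rotation": [0,0,4.6]},
    {"hand": 0.0,"delta_pos": [0.019,0.001,0],"rotation": [0,0,5.7]},
    {"hand": 0.0,"delta_pos": [0.022,0.001,0],"rotation": [0,0,6.6]},
    {"hand": 0.0,"delta_pos": [0.025,0.0015,0],"rotation": [0,0,7.5]},
    {"hand": 0.0,"delta_pos": [0.028,0.0015,0],"rotation": [0,0,8.3]},
    {"hand": 0.0,"delta_pos": [0.028,0.0015,0],"rotation": [0,0,8.3]},
  ],
)

```text
time_s: 44.15
tool_pos: [0.3891, 0.3464, 0.2045]
tool_rot: [3.141, 0.0, 0.716]
contact_force: [0.4, -0.5, 2.3]
opening: 0.001
gripper_force: 0.1
```

```bash
python3 - <<'E'
from h import *
plan((.3955,.3548,.205,.66),(.4018,.3597,.205,.66))
E
```

```text
-> (0.3955, 0.3548, 0.205, 0.66) d [ 0.0104 -0.0022 -0.0005] rot [0.02 0.   3.23] rows>= 0.5
-> (0.4018, 0.3597, 0.205, 0.66) d [ 0.008 -0.    -0.   ] rot [0. 0. 0.] rows>= 0.2
```

Call:
jog_arm(
  deltas=[
    {"hand": 0.0,"delta_pos": [0.003,0,0],"rotation": [0,0,1]},
    {"hand": 0.0,"delta_pos": [0.006,-0.001,0],"rotation": [0,0,2]},
    {"hand": 0.0,"delta_pos": [0.008,-0.002,0],"rotation": [0,0,3]},
    {"hand": 0.0,"delta_pos": [0.01,-0.002,0],"rotation": [0,0,3]},
    {"hand": 0.0,"delta_pos": [0.01,-0.002,0],"rotation": [0,0,3]},
  ],
)

```text
time_s: 44.57
tool_pos: [0.3953, 0.3543, 0.2044]
tool_rot: [3.141, 0.0, 0.664]
contact_force: [1.3, 0.3, 3.1]
opening: -0.001
gripper_force: 0.0
```

```bash
python3 - <<'E'
from h import *
d,I=lids("top",(.25,.7,.1,.6)); cv2.imwrite("pics/td11.png",I)
d=manip.get_image("side"); cv2.imwrite("pics/s11.png",cv2.resize(d["img"][90:260,150:360],None,fx=2.8,fy=2.8))
E
```

```text
green xy 0.564 0.287 size [0.047 0.063] long-axis yaw -2.48
yellow xy 0.479 0.395 size [0.049 0.064] long-axis yaw -2.48
blue xy 0.522 0.342 size [0.047 0.063] long-axis yaw -2.49
```

View pics/s11.png

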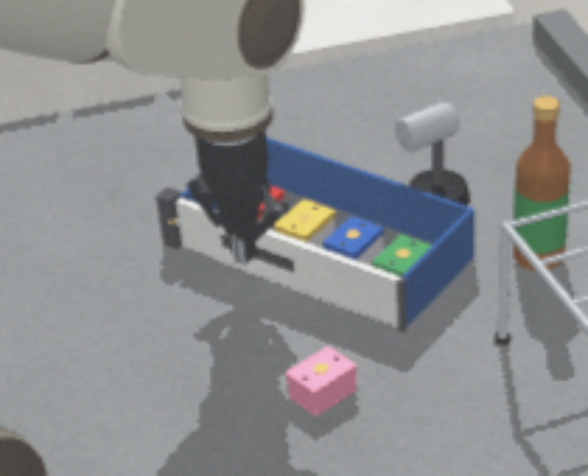

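The gate is nearly shut. I'll push on until the force shows the stop.

Call:
jog_arm(
  deltas=[
    {"hand": 0.0,"delta_pos": [0.002,0,0],"rotation": [0,0,0]},
    {"hand": 0.0,"delta_pos": [0.004,0,0],"rotation": [0,0,0]},
    {"hand": 0.0,"delta_pos": [0.004,0,0],"rotation": [0,0,0]},
  ],
)

```text
time_s: 44.92
tool_pos: [0.3979, 0.3566, 0.2039]
tool_rot: [3.141, 0.002, 0.665]
contact_force: [-3.8, -4.1, 0.1]
opening: 0.001
gripper_force: 0.0
```

Call:
jog_arm(
  deltas=[
    {"hand": 0.0,"delta_pos": [0.002,0,0],"rotation": [0,0,0]},
    {"hand": 0.0,"delta_pos": [0.003,0,0],"rotation": [0,0,0]},
    {"hand": 0.0,"delta_pos": [0.003,0,0],"rotation": [0,0,0]},
  ],
)

```text
time_s: 45.17
tool_pos: [0.3988, 0.3575, 0.2025]
tool_rot: [-3.142, 0.009, 0.665]
contact_force: [-26.4, -9.9, 2.1]
opening: -0.001
gripper_force: 0.0
```

The force rose to 28 N, which is the stop. I'll back away, lift and check.

Call:
jog_arm(
  deltas=[
    {"hand": 0.0,"delta_pos": [-0.01,0,0],"rotation": [0,0,0]},
    {"hand": 0.0,"delta_pos": [-0.035,0,0],"rotation": [0,0,0]},
    {"hand": 0.0,"delta_pos": [-0.06,0,0],"rotation": [0,0,0]},
    {"hand": 0.0,"delta_pos": [-0.06,0,-0.03],"rotation": [0,0,0]},
    {"hand": 0.0,"delta_pos": [-0.06,0,-0.06],"rotation": [0,0,0]},
    {"hand": 0.0,"delta_pos": [-0.06,0,-0.095],"rotation": [0,0,0]},
    {"hand": 0.0,"delta_pos": [-0.06,0,-0.12],"rotation": [0,0,0]},
  ],
)

```text
time_s: 45.75
tool_pos: [0.3531, 0.3215, 0.3272]
tool_rot: [3.141, -0.002, 0.665]
contact_force: [1.4, 1.1, -0.0]
opening: 0.001
gripper_force: 0.0
```

Call:
jog_arm(
  deltas=[
    {"hand": 0.0,"delta_pos": [0,0.03,0],"rotation": [0,0,0]},
    {"hand": 0.0,"delta_pos": [0.0,0.06,0],"rotation": [0,0,0]},
    {"hand": 0.0,"delta_pos": [0.0,0.09,0],"rotation": [0,0,0]},
    {"hand": 0.0,"delta_pos": [0,0.12,0],"rotation": [0,0,0]},
    {"hand": 0.0,"delta_pos": [0,0.15,0],"rotation": [0,0,0]},
    {"hand": 0.0,"delta_pos": [0,0.18,0],"rotation": [0,0,0]},
    {"hand": 0.0,"delta_pos": [0,0.2,0],"rotation": [0,0,0]},
    {"hand": 0.0,"delta_pos": [0,0.2,0],"rotation": [0,0,0]},
  ],
)

```text
time_s: 46.42
tool_pos: [0.4785, 0.1616, 0.3243]
tool_rot: [3.14, 0.0, 0.662]
contact_force: [0.0, -0.3, -1.0]
opening: 0.003
gripper_force: 0.0
```

```bash
python3 - <<'E'
from h import *
o=manip.get_obs();print(o["tool_pos"],o["time_s"],o["contact_force"])
d,I=lids("top",(.25,.7,.1,.6))
a=cv2.resize(d["img"][100:400,40:560],(800,461))
d=manip.get_image("side"); b=cv2.resize(d["img"][110:210,200:340],None,fx=4,fy=4,interpolation=cv2.INTER_CUBIC)
cv2.imwrite("pics/s12.png",b[:,:])
E
```

```text
[0.47854063 0.16164341 0.32425767] 46.4167 [ 0.04993083 -0.31229637 -1.02874352]
red xy 0.435 0.455 size [0.048 0.064] long-axis yaw -2.48
green xy 0.591 0.296 size [0.017 0.036] long-axis yaw -1.37
```

View pics/s12.png

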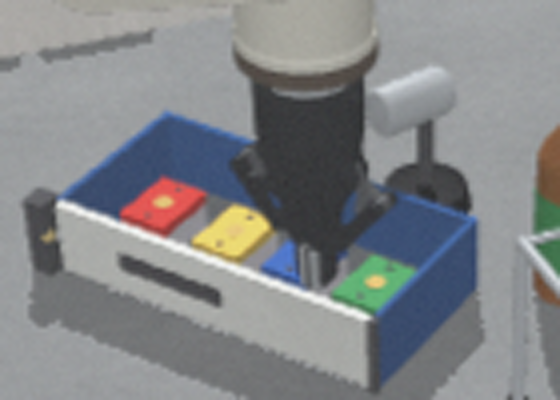

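The gate stays shut untouched, with no spring-back. All four modules lie flat inside and the robot is clear, so I'm handing the job in.

```bash
python3 -c "
from rig import manip
print(manip.job_done())"
```

```text
the job is handed in; nothing more can be done
None
```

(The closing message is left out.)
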